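Set the coffee grinder four clicks from zero

TASK

Set the coffee grinder's grind: first turn the knob on top clockwise (seen from above) through its clicks until it comes up against its zero stop, gently, without forcing it; then turn it back anticlockwise exactly four clicks, counting by feel, and let go. The zero is not marked, and the clicks are not evenly spaced, so measuring the angle will not do; leave the cup, glass and teaspoon around the grinder where they are.

Things in the scene. Friction and masses are not known exactly. Their poses are not given: they have to be found in the camera images.
- grinder: Low white coffee grinder, fixed: housing 230 x 124 mm, top face 95 mm above the surface. Origin on the surface straight under the knob's axis; z up, x towards the hopper. It spans x = -83 mm (drawer pull) to +160 mm, y = +-62 mm. A round hopper, 108 mm wide with a black lid, stands on it at x = 105 mm, top 138 mm above the surface.
- knob_grip (a point): Black knob on top: a disc 54 mm wide, its top 102.5 mm above the surface, with an upright grip bar across it 48 mm long, 11 mm thick, top 132.5 mm above the surface. This point is on the knob's vertical axis at mid-length of the bar, 123 mm above the surface. x runs along the bar to the end with the white mark, z up; pinch the bar across its thickness (y). It turns with the knob.
- zero_stop_info (a point): Point on the housing top under the knob (does not turn). The zero stop: hard, hidden, at a different angle each time, 2 to 4 clicks (25 to 70 degrees) clockwise (negative about z) of the start. It is the resting place counted as zero. Against it the torque climbs beyond any click: 0.45 N m shows it and is harmless, over 1.2 N m is forcing it. Turning the other way the knob ends after 7 clicks.
- clicks_info (a point): Point on the knob's axis on top of the bar. Each click is a spring detent: the torque climbs to 0.15 to 0.3 N m (0.45 past the fourth) as the knob leaves its rest, falls to zero at the crest half-way; then the knob pulls the hand forward with about as much and rests in the next detent. Detents are 15 to 24 degrees apart, unevenly. Let go between two, it snaps to the nearer.
- blue_cup: Bystander: a small blue cup, 64 mm wide, 62 mm high, beside the grinder; origin at its underside.
- low_glass: Bystander: a clear drinking glass, 72 mm wide, 98 mm high, beside the grinder; origin at its underside.
- teaspoon: Bystander: a steel teaspoon, 137 mm long, lying in front of the grinder on the right; origin at its underside.

How it is judged:
By the outcome, as a careful person would: the job done as asked, in the order asked, and still so for the second after the job is handed in, with the robot touching nothing.
It also fails if it takes over 72 s, if anything falls off the work surface, if the arm or the gripper's body presses on something with over 40 N, if the wrist force passes 120 N, or if a joint passes its speed limit or range.

ROBOT

A 6-joint arm with a two-finger parallel gripper is mounted at the origin on a cart in front of the work surface, level with it; the furniture and walls round the work are solid. World frame = base frame: x ahead of the robot, y to its left, z up, the work surface at z = 0. Lengths are in mm, angles in rad, forces in N, time in s.
With the tool pointing down it reaches from about 275 to 750 mm from the base axis. Payload 10.2 kg.
Tool frame: the origin (TCP) lies at the very end of the fingers, on their centre line; the grasp point (between the pads) lies 19 mm behind it; z points along the fingers, y is the direction in which the jaws open and shut (so a half turn about z gives the same grasp; the last joint's range is limited). The gripper opens to 85 mm and grips with 20 to 120 N. Pads are 22 mm wide; open, the fingers measure 114 mm over their backs; the gripper's body (76 mm by 85 mm) begins 54 mm behind the grasp point. The pads swing forward as they close: fully open they stand 13 mm farther back than shut.
Start: joints at [-1.448, 0.313, 1.498, -0, 1.331, -0.223], TCP at [177.936, -493.933, 231.294] pointing down, gripper open.
Joint ranges: [-2.94, 2.94], [-0.97, 2.17], [0.19, 2.56], [-1.23, 4.37], [0.02, 3.11], [-2.88, 2.88]. Speed limits (rad/s): [2.39, 2.39, 3.01, 3.14, 3.14, 3.14].

INTERFACE

Orientations are given as a unit quaternion [w, x, y, z].
In Python, from rig import readout, cams, finish_job gives the robot as it stands. The module is installed in compiled form; this text tells all that it offers.
- The arm moves only by the tool carry_out, never from a script. Its argument "steps" is one flat list of numbers, 7 for each row, row after row: the shift along the tool's x, y, z in cm, then the turn, a rotation vector about the tool's x, y, z in units of 5 degrees (1.0 is 5 degrees), then the opening, from -1 (shut) to 1 (fully open), so that 0 is half open. In form: [x, y, z, ax, ay, az, hand, x, y, z, ax, ay, az, hand, ...]. A call has 1 to 20 rows; each row shifts and turns the commanded pose from where the row before left it, along the tool's axes as they then stand; what a row does not reach is not made up. A row lasts 1/12 s, in which the tool goes at most 41.7 mm and 7.16 degrees, less where a joint would pass 70% of its speed; a pose out of reach is approached as far as the arm can. A call with a gripper value outside its range is refused whole. The fingers move at their own pace and stop on an object; "grip_force" is the grip in N (left out, the last holds). Time passes only in rows, so rows that do not move let the fingers close. It gives the time, the measured TCP pose, the force and the opening at its end, in the units of the state.
- readout.sense(): the state, without advancing time (a new reading comes with each control period).
- cams.capture(name): name is "side" or "top"; returns the picture (400x640x3 uint8, red, green, blue); there is no depth.
- cams.calibration(name): a dict with "fx", "fy", "cx", "cy" (pixels), "R" (3x3) and "t" (3): a world point X has camera coordinates R X + t. Camera axes: x right, y down, z forward; pixel columns grow to the right and rows downward; lengths in mm; the calibration is good to about 2 mm. A picture is of the moment at which its call begins. calibration takes no time and is no camera call.
- finish_job(): hands the job in, once; it reports no verdict.
The state is a dict: "time_s": time; "joints": joint angles; "dq": joint speeds; "tau": joint torques, N m; "eef_pos": TCP position; "ee_rot": TCP orientation; "force": force on the tool from outside, world axes, zero at the start; "wrist_torque": the same for the moment, N m; "grip_width": opening from 0.0 (shut) to 1.0 (fully open).
Only numpy, scipy, OpenCV 4.12 (cv2) and the standard library are available. Lean on these libraries where they do the work, as an engineer would, in place of code of your own. Each camera call takes 0.05 s, during which the arm holds its last target.

## Working session

There is one attempt and no reset: what is moved stays moved. The work goes in short steps, Python scripts to look and compute and a tool call to move; the robot and the scene stay as the last step left them, time stands still between calls to the robot, and variables do not carry over. Pictures are saved under pics/ and viewed, and the job is handed in when it is done.

Besides the shell and the picture viewer there is one more tool, called as a command line: name --argument value ..., lists and objects as JSON in quotes. carry_out: Moves the arm, as the interface text tells. Its arguments: {"type":"object","properties":{"steps":{"type":"array","items":{"type":"number"}},"grip_force":{"type":"number"}},"required":["steps"]}

```bash
mkdir -p pics; python3 - <<'E'
from rig import readout,cams
import cv2,numpy as np
print(readout.sense())
for n in("side","top"):
    c=cams.calibration(n);print(n,{k:np.round(v,4).tolist() for k,v in c.items()})
    cv2.imwrite(f"pics/{n}0.png",cams.capture(n)[:,:,::-1])
E
```

```text
{'time_s': 0.0, 'joints': array([-1.44839529e+00,  3.13439427e-01,  1.49845666e+00, -1.90723606e-05,
        1.33098289e+00, -2.23376269e-01]), 'dq': array([-0.00038992, -0.00081026,  0.00048527,  0.00160754,  0.00015259,
       -0.00088558]), 'tau': array([ 1.30491761e-03, -4.12268543e+01, -2.59734017e+01,  5.92960689e-06,
        4.27687308e-03,  3.31429817e-05]), 'eef_pos': array([ 177.90021516, -493.66186497,  230.7331149 ]), 'ee_rot': array([-6.42806315e-04,  9.85091352e-01,  1.72030853e-01,  2.32077266e-05]), 'force': array([ 0.44337039, -0.36329511, -0.65186812]), 'wrist_torque': array([-0.02583703,  0.02434838, -0.00357234]), 'grip_width': 0.9990011983276688}
side {'fx': 421.4972, 'fy': 421.4972, 'cx': 323.7941, 'cy': 193.5944, 'R': [[0.9938, 0.11, 0.0188], [0.0699, -0.482, -0.8734], [-0.087, 0.8692, -0.4867]], 't': [-475.5269, 65.5827, 947.3668]}
top {'fx': 413.5572, 'fy': 413.5572, 'cx': 314.5215, 'cy': 208.5117, 'R': [[-0.0021, -0.9999, 0.0155], [-0.9935, 0.0003, -0.1141], [0.1141, -0.0156, -0.9934]], 't': [-0.1981, 488.076, 928.4132]}
```

View pics/side0.png

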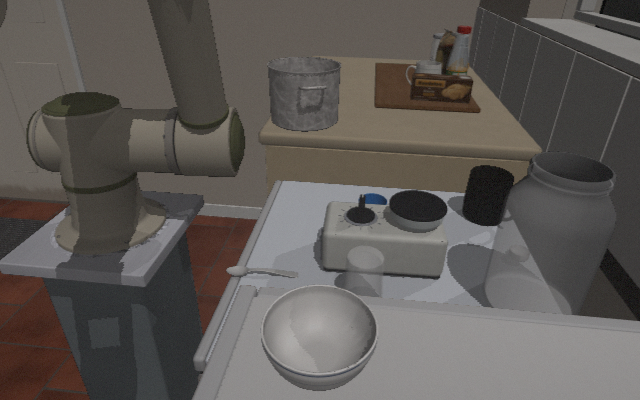

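View pics/top0.png

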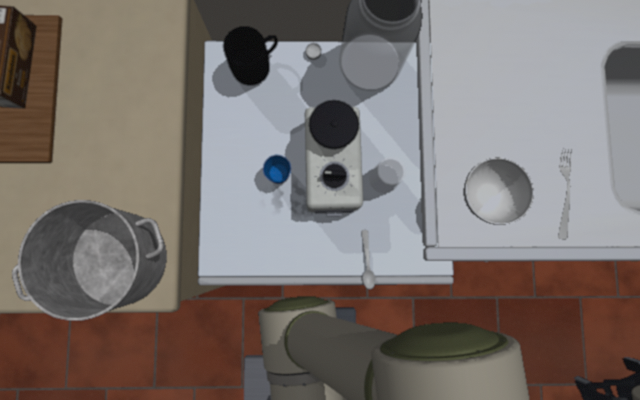

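The top view shows the grinder with its hopper lid at about (333,124) and the knob at about (334,176). The cup is at (277,168), the glass at (388,173) and the spoon at (367,258). I'll zoom in on the knob.

```bash
python3 - <<'E'
import cv2
t=cv2.imread("pics/top0.png")[95:220,260:410]; s=cv2.imread("pics/side0.png")[180:300,310:460]
cv2.imwrite("pics/topz.png",cv2.resize(t,None,fx=5,fy=4.8*5/4.8*0.96,interpolation=cv2.INTER_CUBIC))
cv2.imwrite("pics/topz.png",cv2.resize(t[:120],None,fx=5,fy=5,interpolation=cv2.INTER_CUBIC))
cv2.imwrite("pics/sidez.png",cv2.resize(s,None,fx=5,fy=5,interpolation=cv2.INTER_CUBIC))
E
```

```text
(no output)
```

View pics/topz.png

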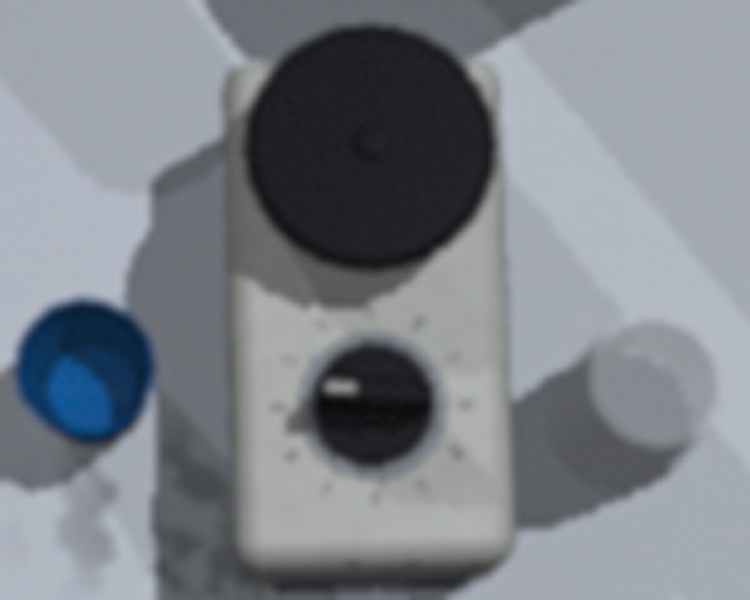

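View pics/sidez.png

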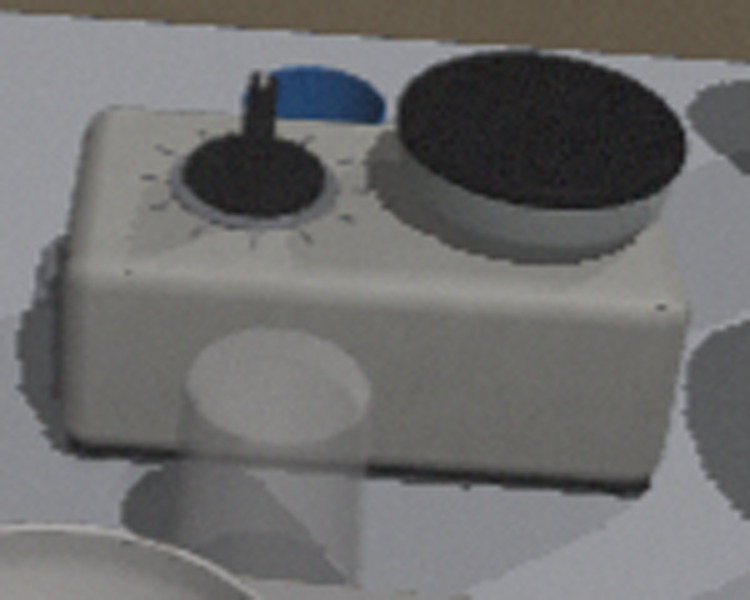

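```bash
cat > h.py <<'E'
import numpy as np,cv2
from rig import readout,cams
def ray(n,uv,z):
    c=cams.calibration(n);R=np.array(c['R']);t=np.array(c['t'])
    d=R.T@np.array([(uv[0]-c['cx'])/c['fx'],(uv[1]-c['cy'])/c['fy'],1]);o=-R.T@t
    return o+d*(z-o[2])/d[2]
def proj(n,X):
    c=cams.calibration(n);p=np.array(X)@np.array(c['R']).T+np.array(c['t'])
    return np.stack([c['fx']*p[...,0]/p[...,2]+c['cx'],c['fy']*p[...,1]/p[...,2]+c['cy']],-1)
E
python3 - <<'E'
from h import *
o=lambda n,x,y:((260+x/5-.4,95+y/5-.4) if n=='top' else (310+x/5-.4,180+y/5-.4))
print('knob top',ray('top',o('top',373,405),102.5),'side',ray('side',o('side',254,178),102.5))
print('lid top',ray('top',o('top',370,146),138),'side',ray('side',o('side',542,130),138))
print('cup',ray('top',o('top',86,369),62),'glass',ray('top',o('top',652,384),98))
t=cv2.imread("pics/top0.png");g=t[160:195,315:355].astype(float)
g=np.clip((g-15)*3,0,255).astype(np.uint8)
cv2.imwrite("pics/k.png",cv2.resize(g,None,fx=15,fy=15,interpolation=cv2.INTER_NEAREST))
print(cv2.cvtColor(t,cv2.COLOR_BGR2GRAY)[164:190,320:350])
E
```

```text
knob top [550.80076052 -42.10686465 102.5       ] side [552.70823158 -54.78161745 102.5       ]
lid top [654.09336396 -39.39314369 138.        ] side [655.58934421 -64.26475625 138.        ]
cup [575.09042208  84.51018938  62.        ] glass [ 561.06231675 -163.68442504   98.        ]
[[171 170 171 170 165 152 140 129 114 101  89  74  58  51  53  59  61  66
   80  96 109 118 129 144 155 162 163 163 163 162]
 [170 168 164 161 150 135 121 103  82  61  51  42  35  33  33  35  35  38
   48  61  74  91 111 128 143 155 162 163 162 159]
 [169 165 151 144 135 119  97  69  48  36  34  33  32  32  33  33  32  32
   33  37  44  61  87 112 128 142 156 162 161 153]
 [168 161 142 132 122  97  66  43  34  32  33  33  31  34  33  34  34  33
   36  32  33  41  60  86 111 129 145 158 160 156]
 [167 155 137 125 103  70  42  28  29  31  34  33  35  34  34  35  36  36
   35  35  32  33  39  60  88 113 133 149 160 162]
 [161 145 130 113  80  47  32  30  30  31  30  30  32  33  33  34  33  34
   33  32  35  33  33  41  65  98 125 143 158 166]
 [152 137 121  91  59  56  64  63  57  53  49  35  29  29  29  3
[... 1736 characters left out ...]
 34  33  34  35  31  35
   33  31  32  39  60  88 112 125 133 143 153 150]
 [167 166 151 136 122 100  71  54  42  33  31  33  32  32  32  32  33  32
   32  36  46  65  89 110 124 134 145 153 157 153]
 [168 170 161 148 137 122 102  91  78  57  44  35  31  30  29  30  32  39
   49  62  79  97 113 124 133 144 154 159 159 158]
 [171 171 169 163 154 140 126 121 115  94  77  57  46  45  44  43  53  72
   85  98 110 119 125 131 143 153 159 159 159 158]
 [170 171 173 171 168 158 140 131 130 123 110  93  83  82  81  80  89 105
  113 117 123 128 135 142 153 159 160 159 157 158]
 [171 171 172 172 173 169 156 145 143 139 133 119 113 111 113 112 112 120
  124 126 132 140 149 154 158 161 160 159 158 158]]
```

View pics/k.png

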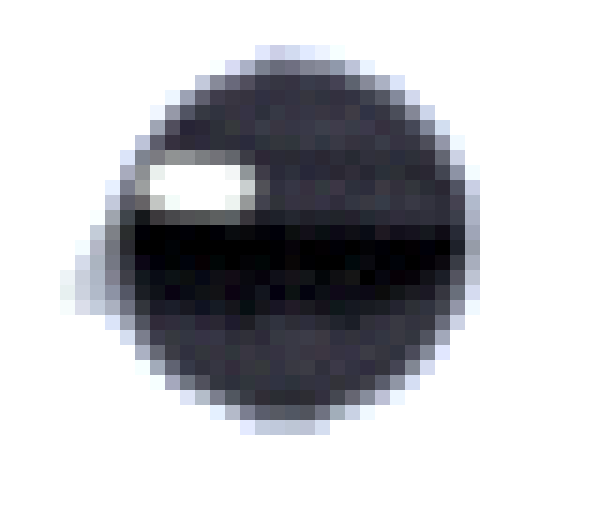

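```bash
cat > ov.py <<'E'
from h import *
import sys
def draw(n,img,kx,ky,yaw,bar,S,x0,y0):
    c,s=np.cos(yaw),np.sin(yaw);W=lambda P:np.array([[kx+c*p[0]-s*p[1],ky+s*p[0]+c*p[1],p[2]] for p in P])
    a=np.linspace(0,2*np.pi,60);circ=lambda r,x,z:[(x+r*np.cos(q),r*np.sin(q),z) for q in a]
    cb,sb=np.cos(bar),np.sin(bar)
    box=lambda z:[(cb*u-sb*v,sb*u+cb*v,z) for u,v in((24,5.5),(24,-5.5),(-24,-5.5),(-24,5.5),(24,5.5))]
    L=[(circ(27,0,102.5),(0,255,0)),(circ(27,0,95),(0,120,0)),(circ(54,105,138),(0,255,255)),(circ(54,105,95),(0,120,120)),(box(132.5),(0,0,255)),(box(102.5),(255,0,255)),
      ([(x,y,95) for x,y in((-70,62),(160,62),(160,-62),(-70,-62),(-70,62))],(255,100,0)),([(x,y,0) for x,y in((-70,62),(160,62),(160,-62),(-70,-62),(-70,62))],(255,200,0))]
    for P,col in L:
        q=((proj(n,W(P))-[x0,y0]+.5)*S).astype(np.int32)
        cv2.polylines(img,[q],False,col,1)
def go(kx,ky,yaw,bar,tag,src='0'):
    for n,(x0,y0,w,h) in dict(top=(290,90,90,120),side=(310,180,150,115)).items():
        S=5
        im=cv2.imread(f"pics/{n}{src}.png")[y0:y0+h,x0:x0+w].astype(float)
        im=np.clip(im*1.5,0,255).astype(np.uint8);im=cv2.resize(im,None,fx=S,fy=S,interpolation=cv2.INTER_CUBIC)
        draw(n,im,kx,ky,yaw,bar,S,x0,y0);cv2.imwrite(f"pics/ov_{n}_{tag}.png",im)
E
python3 - <<'E'
from ov import *
go(551,-42,0.02,1.57,'a')
E
```

```text
(no output)
```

View pics/ov_side_a.png

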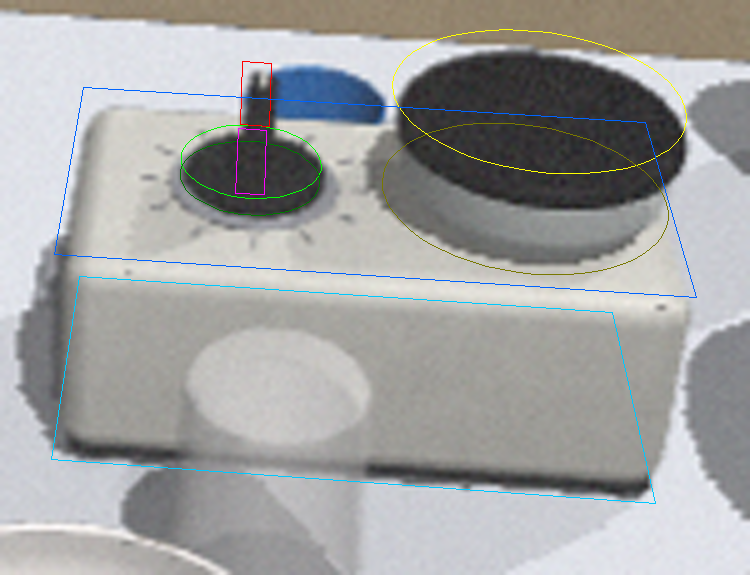

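View pics/ov_top_a.png

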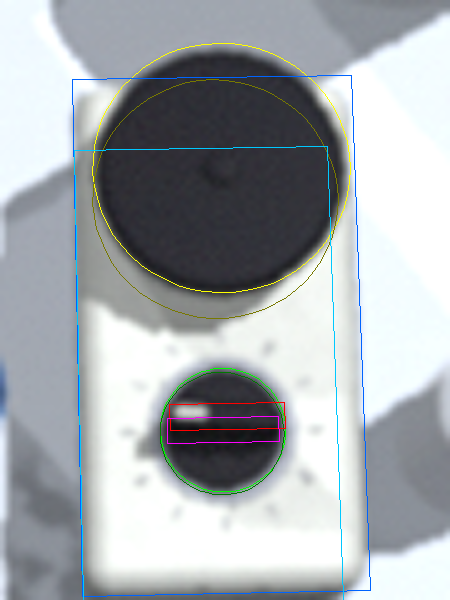

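The side and top views agree on the knob axis to within a few mm: about x=551, y=-42. The bar lies roughly along world y, at about 87° with the white mark towards +y. I'll move above it first.

carry_out --steps '[2.52,-1.5,0,0,0,0,0.3,2.52,-1.5,0,0,0,0,0.3,2.52,-1.5,0,0,0,0,0.3,2.52,-1.5,0,0,0,0,0.3,2.52,-1.5,0,0,0,0,0.3,2.52,-1.5,0,0,0,0,0.3,2.52,-1.5,0,0,0,0,0.3,2.52,-1.5,0,0,0,0,0.3,2.52,-1.5,0,0,0,0,0.3,2.52,-1.5,0,0,0,0,0.3,2.52,-1.5,0,0,0,0,0.3,2.52,-1.5,0,0,0,0,0.3,2.52,-1.5,0,0,0,0,0,2.52,-1.5,0,0,0,0,0,2.52,-1.5,0,0,0,0,0,2.52,-1.5,0,0,0,0,0,2.52,-1.5,0,0,0,0,0,2.52,-1.5,0,0,0,0,0,2.52,-1.5,0,0,0,0,0,2.52,-1.5,0,0,0,0,0]' --grip_force 80

```text
time_s: 1.77
eef_pos: [551.0, -39.5, 231.0]
ee_rot: [-0.0, 0.985, 0.172, -0.0]
force: [0.3, -1.0, 0.8]
grip_width: 0.501
```

carry_out --steps '[0,0,0,0,0,-1.12,0,0,0,0,0,0,-1.12,0,0,0,0,0,0,-1.12,0,0,0,0,0,0,-1.12,0,0,0,0,0,0,-1.12,0,0,0,0,0,0,-1.12,0,0,0,0,0,0,-1.12,0,0,0,0,0,0,-1.12,0,0,0,0,0,0,-1.12,0,0,0,0,0,0,-1.12,0,0,0,0,0,0,-1.12,0,0,0,0,0,0,-1.12,0,0,0,0,0,0,0,0,0,0,0,0,0,0,0]'

```text
time_s: 2.93
eef_pos: [550.3, -40.8, 231.0]
ee_rot: [-0.0, 0.726, 0.687, -0.0]
force: [0.4, -0.2, -0.1]
grip_width: 0.498
```

```bash
cat > st.py <<'E'
from h import *
from scipy.spatial.transform import Rotation as Ro
def st():
    s=readout.sense();q=s['ee_rot'];R=Ro.from_quat([q[1],q[2],q[3],q[0]]).as_matrix()
    print('t%.2f'%s['time_s'],'pos',s['eef_pos'].round(1),'yaw %.2f'%np.degrees(np.arctan2(R[1,0],R[0,0])),'tz',R[:,2].round(4),'F',s['force'].round(2),'M',s['wrist_torque'].round(3),'tau6 %.3f'%s['tau'][5],'w%.3f'%s['grip_width'])
    return s
if __name__=='__main__': st()
E
python3 st.py; python3 - <<'E'
from h import *
for n in("side","top"): cv2.imwrite(f"pics/{n}1.png",cams.capture(n)[:,:,::-1])
for n in("side","top"):
    im=cv2.imread(f"pics/{n}1.png");s=readout.sense()
    print(n,proj(n,s['eef_pos']))
a=cv2.imread("pics/side1.png")[110:290,290:470];b=cv2.imread("pics/top1.png")[90:270,250:430]
cv2.imwrite("pics/c1.png",cv2.resize(np.hstack([a,b]),None,fx=2.2,fy=2.2,interpolation=cv2.INTER_CUBIC))
E
```

```text
t2.93 pos [550.3 -40.8 231. ] yaw 86.85 tz [-6.e-04  2.e-04 -1.e+00] F [ 0.44 -0.25 -0.05] M [-0.018  0.006 -0.04 ] tau6 -0.343 w0.498
side [363.75789314 149.76600816]
top [337.90945401 162.35488785]
```

View pics/c1.png

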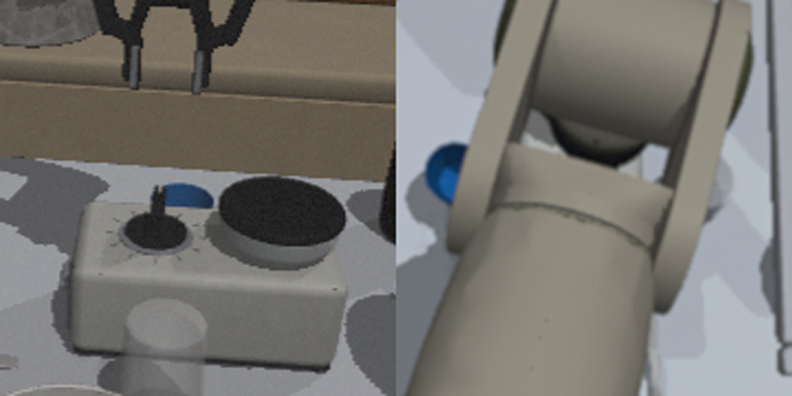

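carry_out --steps '[0,0,2,0,0,0,0,0,0,2,0,0,0,0,0,0,2,0,0,0,0,0,0,1.5,0,0,0,0,0,0,0,0,0,0,0,0,0,0,0,0,0,0]'

```text
time_s: 3.53
eef_pos: [550.3, -40.9, 156.3]
ee_rot: [-0.0, 0.726, 0.688, -0.0]
force: [0.7, 0.2, 0.8]
grip_width: 0.501
```

```bash
python3 st.py; python3 - <<'E'
from h import *
for n in("side",): cv2.imwrite(f"pics/{n}2.png",cams.capture(n)[:,:,::-1])
s=readout.sense();n='side'
p=s['eef_pos']
for d in (-21,0,21):
    print(d,proj(n,p+[d,0,0]),proj(n,p+[d,0,6]))
a=cv2.imread("pics/side2.png")[150:240,320:420]
cv2.imwrite("pics/c2.png",cv2.resize(np.clip(a*1.6,0,255).astype(np.uint8),None,fx=6.5,fy=6.5,interpolation=cv2.INTER_NEAREST))
E
```

```text
t3.53 pos [550.3 -40.9 156.3] yaw 86.94 tz [-9.e-04  3.e-04 -1.e+00] F [0.73 0.21 0.82] M [-0.027 -0.07  -0.037] tau6 0.016 w0.501
-21 [350.1837305  185.64020974] [350.34229398 182.80150755]
0 [361.41650414 186.40755603] [361.61724874 183.56509887]
21 [372.70152669 187.17847161] [372.94484428 184.33225527]
```

View pics/c2.png

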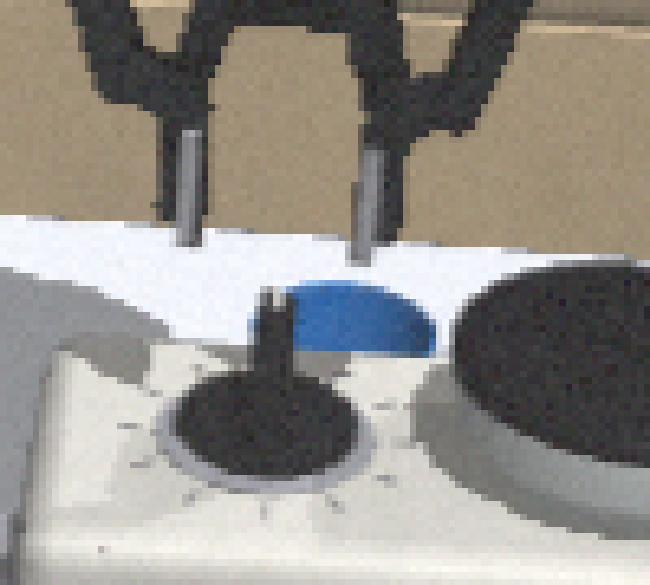

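```bash
python3 - <<'E'
from h import *
a=np.linspace(0,2*np.pi,721)
for kx,ky in((551,-42),(551,-46),(551,-38)):
    P=lambda r,z:proj('side',np.stack([kx+r*np.cos(a),ky+r*np.sin(a),0*a+z],-1))
    A=P(27,102.5);B=P(27,95)
    print(ky,'disc v',A[:,1].min(),B[:,1].max(),'u',min(A[:,0].min(),B[:,0].min()),max(A[:,0].max(),B[:,0].max()),
     'bar far top',proj('side',[kx+1.2,ky+24,132.5]),'near top',proj('side',[kx-1.2,ky-24,132.5]))
im=cv2.imread('pics/side2.png');g=cv2.cvtColor(im,cv2.COLOR_BGR2GRAY)
print(g[190:228,356:370])
t=cv2.cvtColor(cv2.imread('pics/top0.png'),cv2.COLOR_BGR2GRAY)
m=(t<95).astype(np.uint8)[160:195,315:355]
c,_=cv2.findContours(m,cv2.RETR_EXTERNAL,cv2.CHAIN_APPROX_NONE);c=max(c,key=cv2.contourArea)
print(cv2.minEnclosingCircle(c),cv2.fitEllipse(c))
E
```

```text
-42 disc v 204.51167219129766 222.56784732708914 u 345.56854867104767 373.7966337369284 bar far top [361.73428214 192.11942881] near top [359.60525081 204.48884338]
-46 disc v 205.5326132180685 223.72451817886997 u 345.43374007170934 373.78226433562844 bar far top [361.66864344 193.10933879] near top [359.52653078 205.58738681]
-38 disc v 203.4991822265822 221.42127374954717 u 345.7022155315797 373.8108804368853 bar far top [361.79936601 191.13788645] near top [359.68327006 203.40007933]
[[155 156 153 154 154 156 155 153 153 153 154 155 153 154]
 [153 154 155 155 157 153 154 156 154 154 153 151 152 154]
 [151 155 155 153 155 151 154 152 150 154 151 155 152 153]
 [155 154 153 153 152 153 157 154 156 153 130 119 117 106]
 [152 155 153 155 117  97 128 134  99  78  74  70  68  64]
 [152 153 154 133  76  53 123  97  52  57  64  64  60  60]
 [152 152 153 132  75  50 122  92  41  44  58  62  59  59]
 [151 152 156  99  41  48  74  58  35  51  59  62  62  62]
 [154 153 142  86  39  36  39  34  37  52  63  60  61  61]
 [154 153 111  57  33  38  40  39  30  52  53  63  65  63]
 [153 152 105  49
[... 1072 characters left out ...]
37  37  31  39  41  38  41  36]
 [ 36  37  36  34  34  33  34  35  42  37  36  31  39  37]
 [ 33  39  38  38  35  39  38  40  34  39  35  41  38  36]
 [ 42  31  35  38  32  31  36  38  33  40  33  38  34  36]
 [ 37  36  33  37  34  34  38  37  41  32  35  34  56  56]
 [ 99  97  85  77  67  61  61  61  58  74  99 107  98  97]
 [103 103 101 100 100  97 106 106 107 109 109 112 101  99]
 [ 80  89  91  95 106 107 107 107 108 104 103 108 103 106]
 [140 138 137 129 127 123 122 134 140 141 145 142 133 131]
 [142 143 144 141 125 135 140 144 141 145 143 134 132 135]]
((17.5, 15.5), 13.946425437927246) ((18.59933853149414, 15.729939460754395), (24.010791778564453, 25.84487533569336), 64.93833923339844)
```

carry_out --steps '[-0.1,0.05,0.5,0,0,0,0,0,0,1,0,0,0,0,0,0,1,0,0,0,0,0,0,1,0,0,0,0,0,0,1,0,0,0,0,0,0,0.5,0,0,0,0,0,0,0,0,0,0,0,0,0,0,0,0,0,0]'

```text
time_s: 4.25
eef_pos: [550.9, -41.9, 106.1]
ee_rot: [-0.0, 0.725, 0.688, -0.0]
force: [-0.3, 0.1, 0.7]
grip_width: 0.499
```

```bash
python3 st.py; python3 - <<'E'
from h import *
for n in("side",): cv2.imwrite(f"pics/{n}3.png",cams.capture(n)[:,:,::-1])
a=cv2.imread("pics/side3.png")[150:240,320:420]
cv2.imwrite("pics/c3.png",cv2.resize(np.clip(a*1.6,0,255).astype(np.uint8),None,fx=6.5,fy=6.5,interpolation=cv2.INTER_NEAREST))
E
```

```text
t4.25 pos [550.9 -41.9 106.1] yaw 87.01 tz [-3.e-04  1.e-04 -1.e+00] F [-0.32  0.12  0.66] M [ 0.01  -0.013 -0.012] tau6 0.001 w0.499
```

View pics/c3.png

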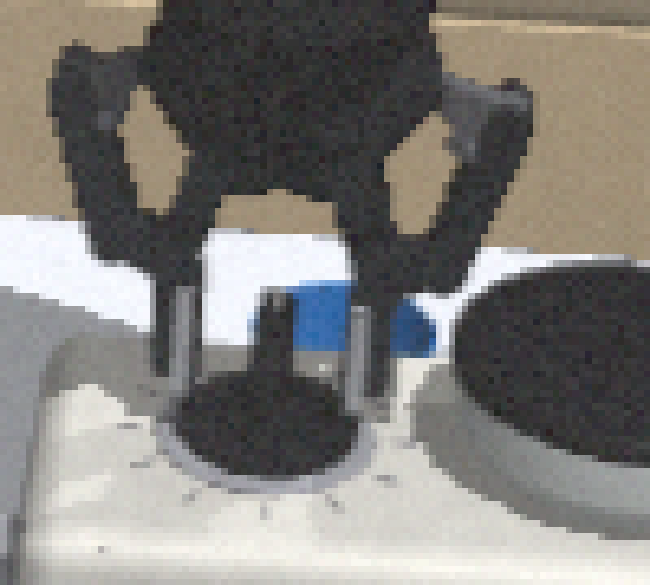

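The fingers straddle the bar almost centrally: pads at crop columns 193 and 350, bar from 252 to 297. I'll close.

carry_out --steps '[0,0.05,0,0,0,0,-0.5,0,0,0,0,0,0,-0.5,0,0,0,0,0,0,-0.7,0,0,0,0,0,0,-1,0,0,0,0,0,0,-1,0,0,0,0,0,0,-1,0,0,0,0,0,0,-1,0,0,0,0,0,0,-1]' --grip_force 80

```text
time_s: 4.97
eef_pos: [551.5, -42.0, 106.8]
ee_rot: [0.0, 0.725, 0.688, 0.0]
force: [-2.3, 0.5, 5.8]
grip_width: 0.112
```

```bash
python3 st.py
```

```text
t4.97 pos [551.5 -42.  106.8] yaw 87.01 tz [ 6.e-04 -2.e-04 -1.e+00] F [-2.31  0.54  5.79] M [ 0.008  0.25  -0.016] tau6 0.028 w0.112
```

carry_out --steps '[0,0,0,0,0,0.3,-1,0,0,0,0,0,0.3,-1,0,0,0,0,0,0,-1]'

```text
time_s: 5.22
eef_pos: [551.6, -42.1, 106.8]
ee_rot: [0.001, 0.743, 0.669, 0.0]
force: [-0.9, -0.5, 6.0]
grip_width: 0.113
```

```bash
python3 st.py
```

```text
t5.22 pos [551.6 -42.1 106.8] yaw 84.00 tz [ 9.e-04 -8.e-04 -1.e+00] F [-0.88 -0.54  5.97] M [-0.236  0.157  0.261] tau6 0.687 w0.113
```

carry_out --steps '[0,0,0,0,0,0.3,-1,0,0,0,0,0,0.3,-1,0,0,0,0,0,0,-1]'

```text
time_s: 5.47
eef_pos: [551.6, -41.9, 106.8]
ee_rot: [0.0, 0.761, 0.649, 0.0]
force: [-1.9, -0.8, 5.0]
grip_width: 0.115
```

```bash
python3 st.py
```

```text
t5.47 pos [551.6 -41.9 106.8] yaw 80.95 tz [ 9.e-04 -1.e-04 -1.e+00] F [-1.93 -0.78  4.96] M [ 0.015  0.209 -0.103] tau6 0.239 w0.115
```

carry_out --steps '[0,0,0,0,0,0.3,-1,0,0,0,0,0,0.3,-1,0,0,0,0,0,0,-1]'

```text
time_s: 5.72
eef_pos: [551.7, -41.9, 106.8]
ee_rot: [0.0, 0.777, 0.629, 0.0]
force: [-0.6, -0.0, 6.0]
grip_width: 0.112
```

```bash
python3 st.py
```

```text
t5.72 pos [551.7 -41.9 106.8] yaw 77.95 tz [ 0.001 -0.    -1.   ] F [-0.6  -0.03  6.  ] M [ 0.082  0.188 -0.218] tau6 0.175 w0.112
```

carry_out --steps '[0,0,0,0,0,0.3,-1,0,0,0,0,0,0.3,-1,0,0,0,0,0,0,-1]'

```text
time_s: 5.97
eef_pos: [551.7, -42.0, 106.8]
ee_rot: [0.0, 0.794, 0.608, 0.0]
force: [-0.2, 0.3, 6.1]
grip_width: 0.108
```

```bash
python3 st.py
```

```text
t5.97 pos [551.7 -42.  106.8] yaw 74.94 tz [ 1.2e-03 -1.0e-04 -1.0e+00] F [-0.16  0.3   6.1 ] M [ 0.157  0.092 -0.108] tau6 0.229 w0.108
```

carry_out --steps '[0,0,0,0,0,0.3,-1,0,0,0,0,0,0.3,-1,0,0,0,0,0,0,-1]'

```text
time_s: 6.22
eef_pos: [551.8, -42.0, 106.8]
ee_rot: [0.0, 0.809, 0.587, 0.001]
force: [-0.8, 0.2, 4.8]
grip_width: 0.114
```

```bash
python3 st.py
```

```text
t6.22 pos [551.8 -42.  106.8] yaw 71.95 tz [ 1.4e-03 -2.0e-04 -1.0e+00] F [-0.79  0.21  4.82] M [ 0.043  0.024 -0.1  ] tau6 0.264 w0.114
```

carry_out --steps '[0,0,0,0,0,0.3,-1,0,0,0,0,0,0.3,-1,0,0,0,0,0,0,-1]'

```text
time_s: 6.47
eef_pos: [551.9, -42.1, 106.8]
ee_rot: [0.001, 0.824, 0.566, 0.001]
force: [0.4, -0.2, 6.0]
grip_width: 0.113
```

```bash
python3 st.py
```

```text
t6.47 pos [551.9 -42.1 106.8] yaw 69.01 tz [ 1.7e-03 -7.0e-04 -1.0e+00] F [ 0.38 -0.16  6.03] M [-0.209 -0.142  0.251] tau6 0.591 w0.113
```

carry_out --steps '[0,0,0,0,0,0.3,-1,0,0,0,0,0,0.3,-1,0,0,0,0,0,0,-1]'

```text
time_s: 6.72
eef_pos: [551.9, -42.0, 106.8]
ee_rot: [0.001, 0.839, 0.545, 0.001]
force: [0.3, -1.6, 6.4]
grip_width: 0.115
```

```bash
python3 st.py
```

```text
t6.72 pos [551.9 -42.  106.8] yaw 65.99 tz [ 1.7e-03 -3.0e-04 -1.0e+00] F [ 0.27 -1.57  6.35] M [-0.03  -0.156 -0.089] tau6 0.251 w0.115
```

carry_out --steps '[0,0,0,0,0,0.3,-1,0,0,0,0,0,0,-1]'

```text
time_s: 6.88
eef_pos: [551.9, -42.1, 106.8]
ee_rot: [0.001, 0.846, 0.534, 0.001]
force: [-0.1, -0.2, 5.9]
grip_width: 0.111
```

```bash
python3 st.py
```

```text
t6.88 pos [551.9 -42.1 106.8] yaw 64.51 tz [ 1.8e-03 -5.0e-04 -1.0e+00] F [-0.05 -0.19  5.93] M [-0.102 -0.223  0.073] tau6 0.381 w0.111
```

carry_out --steps '[0,0,0,0,0,0.3,-1,0,0,0,0,0,0,-1]'

```text
time_s: 7.05
eef_pos: [551.9, -42.0, 106.8]
ee_rot: [0.0, 0.853, 0.522, 0.001]
force: [1.8, -0.4, 4.7]
grip_width: 0.115
```

```bash
python3 st.py
```

```text
t7.05 pos [551.9 -42.  106.8] yaw 62.99 tz [ 1.7e-03 -1.0e-04 -1.0e+00] F [ 1.84 -0.42  4.67] M [-0.026 -0.239 -0.081] tau6 0.139 w0.115
```

carry_out --steps '[0,0,0,0,0,0.2,-1,0,0,0,0,0,0,-1]'

```text
time_s: 7.22
eef_pos: [552.0, -42.0, 106.8]
ee_rot: [0.001, 0.857, 0.515, 0.001]
force: [0.7, -0.5, 4.7]
grip_width: 0.113
```

```bash
python3 st.py
```

```text
t7.22 pos [552.  -42.  106.8] yaw 62.02 tz [ 1.8e-03 -2.0e-04 -1.0e+00] F [ 0.69 -0.54  4.72] M [-0.    -0.257 -0.045] tau6 0.121 w0.113
```

```bash
cat > av.py <<'E'
from st import *
def av(n=4):
    A=[]
    for i in range(n):
        s=readout.sense();A.append([*s['wrist_torque'],s['tau'][5],*s['force'],s['grip_width']])
        if i<n-1:cams.capture('side')
    A=np.array(A);q=s['ee_rot'];R=Ro.from_quat([q[1],q[2],q[3],q[0]]).as_matrix()
    print('t%.2f'%s['time_s'],'yaw %.2f'%np.degrees(np.arctan2(R[1,0],R[0,0])),'Mz',A[:,2].round(3),'mean %.3f'%A[:,2].mean(),'tau6',A[:,3].round(2),'F',A[:,4:7].mean(0).round(1),'w',A[:,7].mean().round(3))
if __name__=='__main__': av()
E
python3 av.py
```

```text
t7.37 yaw 62.05 Mz [-0.045 -0.064 -0.144 -0.147] mean -0.100 tau6 [ 0.12 -0.03 -0.09 -0.1 ] F [ 1.  -0.3  5.5] w 0.112
```

carry_out --steps '[0,0,0,0,0,0.3,-1,0,0,0,0,0,0,-1,0,0,0,0,0,0,-1]'

```text
time_s: 7.62
eef_pos: [552.0, -42.0, 106.8]
ee_rot: [0.001, 0.864, 0.504, 0.001]
force: [1.5, -0.4, 4.7]
grip_width: 0.113
```

```bash
python3 av.py
```

```text
t7.77 yaw 60.54 Mz [-0.123 -0.212 -0.183 -0.184] mean -0.175 tau6 [-0.13 -0.16 -0.17 -0.17] F [ 1.3 -0.7  5.1] w 0.111
```

carry_out --steps '[0,0,0,0,0,0.3,-1,0,0,0,0,0,0,-1,0,0,0,0,0,0,-1]'

```text
time_s: 8.02
eef_pos: [552.0, -42.0, 106.8]
ee_rot: [0.0, 0.87, 0.493, 0.001]
force: [1.0, 0.4, 5.5]
grip_width: 0.111
```

```bash
python3 av.py
```

```text
t8.17 yaw 59.04 Mz [-0.164 -0.177 -0.182 -0.182] mean -0.176 tau6 [-0.16 -0.19 -0.2  -0.2 ] F [ 1.1 -0.4  5.6] w 0.11
```

carry_out --steps '[0,0,0,0,0,0.2,-1,0,0,0,0,0,0,-1,0,0,0,0,0,0,-1]'

```text
time_s: 8.42
eef_pos: [552.0, -42.1, 106.8]
ee_rot: [0.001, 0.874, 0.485, 0.001]
force: [2.4, -1.2, 4.6]
grip_width: 0.107
```

```bash
python3 av.py
```

```text
t8.57 yaw 58.05 Mz [-0.156 -0.129 -0.093 -0.147] mean -0.131 tau6 [-0.1  -0.13 -0.13 -0.13] F [ 1.9 -0.8  5.2] w 0.112
```

carry_out --steps '[0,0,0,0,0,0.2,-1,0,0,0,0,0,0,-1,0,0,0,0,0,0,-1]'

```text
time_s: 8.82
eef_pos: [552.0, -42.1, 106.8]
ee_rot: [0.001, 0.879, 0.477, 0.001]
force: [1.8, -1.0, 4.7]
grip_width: 0.111
```

```bash
python3 av.py
```

```text
t8.97 yaw 57.04 Mz [-0.157 -0.154 -0.218 -0.13 ] mean -0.165 tau6 [-0.13 -0.16 -0.16 -0.16] F [ 1.7 -0.6  5.1] w 0.111
```

carry_out --steps '[0,0,0,0,0,0.2,-1,0,0,0,0,0,0,-1,0,0,0,0,0,0,-1]'

```text
time_s: 9.22
eef_pos: [552.1, -42.1, 106.8]
ee_rot: [0.001, 0.883, 0.47, 0.001]
force: [2.6, -1.2, 6.1]
grip_width: 0.114
```

```bash
python3 av.py
```

```text
t9.37 yaw 56.05 Mz [-0.081 -0.047 -0.046 -0.062] mean -0.059 tau6 [-0.03 -0.06 -0.06 -0.06] F [ 2.1 -0.9  5.8] w 0.113
```

carry_out --steps '[0,0,0,0,0,0.2,-1,0,0,0,0,0,0,-1,0,0,0,0,0,0,-1]'

```text
time_s: 9.62
eef_pos: [552.1, -42.1, 106.8]
ee_rot: [0.001, 0.887, 0.462, 0.001]
force: [1.8, -0.3, 5.5]
grip_width: 0.114
```

```bash
python3 av.py
```

```text
t9.77 yaw 55.06 Mz [ 0.01   0.019  0.01  -0.03 ] mean 0.002 tau6 [0.04 0.01 0.01 0.01] F [ 1.7 -0.8  5.3] w 0.113
```

carry_out --steps '[0,0,0,0,0,0.2,-1,0,0,0,0,0,0,-1,0,0,0,0,0,0,-1]'

```text
time_s: 10.02
eef_pos: [552.1, -42.2, 106.8]
ee_rot: [0.001, 0.891, 0.454, 0.001]
force: [2.5, -0.5, 6.0]
grip_width: 0.109
```

```bash
python3 av.py
```

```text
t10.17 yaw 54.06 Mz [0.143 0.173 0.113 0.143] mean 0.143 tau6 [0.16 0.13 0.13 0.13] F [ 2.6 -1.3  5.1] w 0.111
```

carry_out --steps '[0,0,0,0,0,0.2,-1,0,0,0,0,0,0,-1,0,0,0,0,0,0,-1]'

```text
time_s: 10.42
eef_pos: [552.1, -42.2, 106.8]
ee_rot: [0.001, 0.895, 0.447, 0.001]
force: [3.2, -1.9, 4.9]
grip_width: 0.111
```

```bash
python3 av.py
```

```text
t10.57 yaw 53.07 Mz [0.211 0.23  0.241 0.199] mean 0.220 tau6 [0.25 0.23 0.23 0.22] F [ 3.  -1.8  5.2] w 0.111
```

carry_out --steps '[0,0,0,0,0,0.2,-1,0,0,0,0,0,0,-1,0,0,0,0,0,0,-1]'

```text
time_s: 10.82
eef_pos: [552.1, -42.3, 106.8]
ee_rot: [0.001, 0.899, 0.439, 0.001]
force: [3.2, -2.2, 5.5]
grip_width: 0.109
```

```bash
python3 av.py
```

```text
t10.97 yaw 52.07 Mz [0.342 0.334 0.358 0.28 ] mean 0.328 tau6 [0.35 0.33 0.32 0.32] F [ 2.9 -2.2  5.3] w 0.11
```

carry_out --steps '[0,0,0,0,0,0.2,-1,0,0,0,0,0,0,-1,0,0,0,0,0,0,-1]'

```text
time_s: 11.22
eef_pos: [552.1, -42.2, 106.8]
ee_rot: [0.001, 0.902, 0.431, 0.001]
force: [4.5, -2.0, 5.6]
grip_width: 0.113
```

```bash
python3 av.py
```

```text
t11.37 yaw 51.03 Mz [0.095 0.074 0.054 0.046] mean 0.067 tau6 [0.1  0.07 0.06 0.06] F [ 3.6 -1.6  5.8] w 0.111
```

carry_out --steps '[0,0,0,0,0,0.2,-1,0,0,0,0,0,0,-1,0,0,0,0,0,0,-1]'

```text
time_s: 11.62
eef_pos: [552.1, -42.2, 106.8]
ee_rot: [0.001, 0.906, 0.423, 0.001]
force: [3.5, -1.0, 4.5]
grip_width: 0.116
```

```bash
python3 av.py
```

```text
t11.77 yaw 50.04 Mz [0.124 0.093 0.073 0.052] mean 0.085 tau6 [0.13 0.11 0.11 0.1 ] F [ 3.7 -1.3  5.3] w 0.113
```

carry_out --steps '[0,0,0,0,0,0.2,-1,0,0,0,0,0,0,-1,0,0,0,0,0,0,-1]'

```text
time_s: 12.02
eef_pos: [552.1, -42.2, 106.8]
ee_rot: [0.001, 0.91, 0.415, 0.001]
force: [3.0, -1.6, 5.7]
grip_width: 0.114
```

```bash
python3 av.py
```

```text
t12.17 yaw 49.02 Mz [-0.028 -0.029  0.005  0.004] mean -0.012 tau6 [ 0.02 -0.   -0.01 -0.01] F [ 2.9 -1.6  5.9] w 0.113
```

carry_out --steps '[0,0,0,0,0,0.3,-1,0,0,0,0,0,0,-1,0,0,0,0,0,0,-1]'

```text
time_s: 12.42
eef_pos: [552.1, -42.2, 106.8]
ee_rot: [0.001, 0.915, 0.403, 0.001]
force: [2.6, -2.1, 5.8]
grip_width: 0.114
```

```bash
python3 av.py
```

```text
t12.57 yaw 47.50 Mz [-0.117 -0.103 -0.081 -0.104] mean -0.101 tau6 [-0.07 -0.1  -0.11 -0.11] F [ 3.4 -1.9  5.8] w 0.112
```

carry_out --steps '[0,0,0,0,0,0.2,-1,0,0,0,0,0,0,-1,0,0,0,0,0,0,-1]'

```text
time_s: 12.82
eef_pos: [552.2, -42.2, 106.8]
ee_rot: [0.001, 0.919, 0.395, 0.001]
force: [3.8, -1.8, 5.4]
grip_width: 0.113
```

```bash
python3 av.py
```

```text
t12.97 yaw 46.51 Mz [-0.029 -0.077 -0.043 -0.033] mean -0.045 tau6 [-0.01 -0.03 -0.04 -0.04] F [ 3.5 -1.3  5.8] w 0.113
```

carry_out --steps '[0,0,0,0,0,0.2,-1,0,0,0,0,0,0,-1,0,0,0,0,0,0,-1]'

```text
time_s: 13.22
eef_pos: [552.1, -42.2, 106.8]
ee_rot: [0.001, 0.922, 0.387, 0.001]
force: [4.2, -1.7, 5.5]
grip_width: 0.115
```

```bash
python3 av.py
```

```text
t13.37 yaw 45.50 Mz [-0.065 -0.127 -0.083 -0.091] mean -0.091 tau6 [-0.09 -0.11 -0.12 -0.12] F [ 3.6 -1.8  5.6] w 0.113
```

carry_out --steps '[0,0,0,0,0,0.2,-1,0,0,0,0,0,0,-1,0,0,0,0,0,0,-1]'

```text
time_s: 13.62
eef_pos: [552.2, -42.2, 106.8]
ee_rot: [0.001, 0.926, 0.379, 0.001]
force: [3.6, -2.5, 5.3]
grip_width: 0.111
```

```bash
python3 av.py
```

```text
t13.77 yaw 44.51 Mz [-0.062 -0.103 -0.098 -0.02 ] mean -0.071 tau6 [-0.04 -0.06 -0.07 -0.07] F [ 3.4 -2.2  5.5] w 0.111
```

carry_out --steps '[0,0,0,0,0,0.2,-1,0,0,0,0,0,0,-1,0,0,0,0,0,0,-1]'

```text
time_s: 14.02
eef_pos: [552.2, -42.2, 106.8]
ee_rot: [0.001, 0.929, 0.371, 0.001]
force: [3.3, -1.5, 5.6]
grip_width: 0.11
```

```bash
python3 av.py
```

```text
t14.17 yaw 43.50 Mz [-0.191 -0.137 -0.136 -0.12 ] mean -0.146 tau6 [-0.11 -0.13 -0.14 -0.14] F [ 3.7 -1.9  5.8] w 0.11
```

carry_out --steps '[0,0,0,0,0,0.2,-1,0,0,0,0,0,0,-1,0,0,0,0,0,0,-1]'

```text
time_s: 14.42
eef_pos: [552.2, -42.3, 106.8]
ee_rot: [0.001, 0.932, 0.362, 0.001]
force: [4.2, -1.6, 4.5]
grip_width: 0.111
```

```bash
python3 av.py
```

```text
t14.57 yaw 42.51 Mz [-0.106 -0.032 -0.052 -0.032] mean -0.055 tau6 [-0.04 -0.07 -0.07 -0.07] F [ 4.  -2.   4.8] w 0.111
```

carry_out --steps '[0,0,0,0,0,0.2,-1,0,0,0,0,0,0,-1,0,0,0,0,0,0,-1]'

```text
time_s: 14.82
eef_pos: [552.2, -42.3, 106.8]
ee_rot: [0.001, 0.935, 0.354, 0.001]
force: [4.5, -2.3, 5.5]
grip_width: 0.108
```

```bash
python3 av.py
```

```text
t14.97 yaw 41.50 Mz [-0.1   -0.061 -0.084 -0.127] mean -0.093 tau6 [-0.09 -0.12 -0.12 -0.12] F [ 4.3 -1.9  4.9] w 0.11
```

carry_out --steps '[0,0,0,0,0,0.2,-1,0,0,0,0,0,0,-1,0,0,0,0,0,0,-1]'

```text
time_s: 15.22
eef_pos: [552.2, -42.3, 106.8]
ee_rot: [0.001, 0.938, 0.346, 0.001]
force: [3.3, -3.2, 5.6]
grip_width: 0.109
```

```bash
python3 av.py
```

```text
t15.37 yaw 40.48 Mz [-0.123 -0.093 -0.153 -0.124] mean -0.123 tau6 [-0.1  -0.12 -0.12 -0.13] F [ 4.  -2.3  5.6] w 0.11
```

carry_out --steps '[0,0,0,0,0,0.2,-1,0,0,0,0,0,0,-1,0,0,0,0,0,0,-1]'

```text
time_s: 15.62
eef_pos: [552.2, -42.3, 106.8]
ee_rot: [0.001, 0.941, 0.338, 0.001]
force: [3.9, -2.2, 5.3]
grip_width: 0.108
```

```bash
python3 av.py
```

```text
t15.77 yaw 39.50 Mz [-0.028  0.012  0.011 -0.022] mean -0.007 tau6 [ 0.01 -0.01 -0.02 -0.02] F [ 4.3 -2.   5.1] w 0.113
```

carry_out --steps '[0,0,0,0,0,0.2,-1,0,0,0,0,0,0,-1,0,0,0,0,0,0,-1]'

```text
time_s: 16.02
eef_pos: [552.3, -42.4, 106.8]
ee_rot: [0.001, 0.944, 0.33, 0.001]
force: [3.4, -2.3, 5.0]
grip_width: 0.111
```

```bash
python3 av.py
```

```text
t16.17 yaw 38.51 Mz [0.062 0.075 0.06  0.077] mean 0.068 tau6 [0.1  0.08 0.07 0.07] F [ 4.2 -2.7  5.2] w 0.112
```

carry_out --steps '[0,0,0,0,0,0.2,-1,0,0,0,0,0,0,-1,0,0,0,0,0,0,-1]'

```text
time_s: 16.42
eef_pos: [552.3, -42.4, 106.8]
ee_rot: [0.001, 0.947, 0.322, 0.001]
force: [5.4, -3.3, 5.5]
grip_width: 0.107
```

```bash
python3 av.py
```

```text
t16.57 yaw 37.54 Mz [0.194 0.171 0.13  0.199] mean 0.173 tau6 [0.21 0.19 0.18 0.18] F [ 4.9 -3.4  4.9] w 0.11
```

carry_out --steps '[0,0,0,0,0,0.2,-1,0,0,0,0,0,0,-1,0,0,0,0,0,0,-1]'

```text
time_s: 16.82
eef_pos: [552.3, -42.5, 106.8]
ee_rot: [0.001, 0.95, 0.314, 0.001]
force: [4.1, -3.7, 4.2]
grip_width: 0.11
```

```bash
python3 av.py
```

```text
t16.97 yaw 36.55 Mz [0.318 0.286 0.283 0.239] mean 0.282 tau6 [0.31 0.28 0.28 0.28] F [ 4.4 -3.1  4.3] w 0.112
```

carry_out --steps '[0,0,0,0,0,0.2,-1,0,0,0,0,0,0,-1,0,0,0,0,0,0,-1]'

```text
time_s: 17.22
eef_pos: [552.3, -42.4, 106.8]
ee_rot: [0.001, 0.952, 0.305, 0.001]
force: [4.6, -2.3, 4.1]
grip_width: 0.11
```

```bash
python3 av.py
```

```text
t17.37 yaw 35.51 Mz [0.083 0.059 0.038 0.051] mean 0.058 tau6 [0.09 0.05 0.05 0.04] F [ 4.4 -2.6  4.5] w 0.111
```

carry_out --steps '[0,0,0,0,0,0,-1,0,0,0,0,0,0,-1,0,0,0,0,0,0,-1]' --grip_force 110

```text
time_s: 17.62
eef_pos: [552.3, -42.4, 106.9]
ee_rot: [0.001, 0.952, 0.305, 0.001]
force: [4.7, -2.6, 5.1]
grip_width: 0.106
```

```bash
python3 av.py
```

```text
t17.77 yaw 35.51 Mz [0.033 0.025 0.031 0.02 ] mean 0.027 tau6 [0.04 0.04 0.04 0.04] F [ 4.3 -2.7  5.7] w 0.105
```

carry_out --steps '[0,0,0,0,0,0.2,-1,0,0,0,0,0,0,-1,0,0,0,0,0,0,-1]'

```text
time_s: 18.02
eef_pos: [552.3, -42.4, 106.9]
ee_rot: [0.001, 0.955, 0.297, 0.001]
force: [4.6, -3.5, 5.2]
grip_width: 0.104
```

```bash
python3 av.py
```

```text
t18.17 yaw 34.52 Mz [0.07  0.081 0.063 0.078] mean 0.073 tau6 [0.11 0.09 0.09 0.08] F [ 4.5 -3.   5.4] w 0.104
```

carry_out --steps '[0,0,0,0,0,0.2,-1,0,0,0,0,0,0,-1,0,0,0,0,0,0,-1]'

```text
time_s: 18.42
eef_pos: [552.3, -42.4, 106.9]
ee_rot: [0.001, 0.958, 0.288, 0.001]
force: [4.6, -2.4, 5.9]
grip_width: 0.107
```

```bash
python3 av.py
```

```text
t18.57 yaw 33.50 Mz [-0.051  0.007  0.002  0.008] mean -0.008 tau6 [-0.   -0.02 -0.03 -0.03] F [ 4.7 -2.5  5.5] w 0.107
```

carry_out --steps '[0,0,0,0,0,0.2,-1,0,0,0,0,0,0,-1,0,0,0,0,0,0,-1]'

```text
time_s: 18.82
eef_pos: [552.4, -42.4, 106.9]
ee_rot: [0.001, 0.96, 0.28, 0.001]
force: [4.6, -2.7, 4.7]
grip_width: 0.109
```

```bash
python3 av.py
```

```text
t18.97 yaw 32.51 Mz [-0.007  0.011  0.012  0.019] mean 0.009 tau6 [0.05 0.02 0.02 0.02] F [ 4.3 -2.9  5. ] w 0.107
```

carry_out --steps '[0,0,0,0,0,0.2,-1,0,0,0,0,0,0,-1,0,0,0,0,0,0,-1]'

```text
time_s: 19.22
eef_pos: [552.3, -42.4, 106.9]
ee_rot: [0.001, 0.962, 0.271, 0.001]
force: [4.6, -2.9, 4.6]
grip_width: 0.107
```

```bash
python3 av.py
```

```text
t19.37 yaw 31.49 Mz [-0.056 -0.091 -0.057 -0.1  ] mean -0.076 tau6 [-0.06 -0.08 -0.08 -0.08] F [ 5.  -3.2  5. ] w 0.105
```

carry_out --steps '[0,0,0,0,0,0.2,-1,0,0,0,0,0,0,-1,0,0,0,0,0,0,-1]'

```text
time_s: 19.62
eef_pos: [552.4, -42.5, 106.9]
ee_rot: [0.001, 0.965, 0.263, 0.001]
force: [5.0, -3.4, 5.3]
grip_width: 0.099
```

```bash
python3 av.py
```

```text
t19.77 yaw 30.50 Mz [-0.025 -0.037 -0.04  -0.041] mean -0.036 tau6 [-0.01 -0.03 -0.04 -0.04] F [ 4.8 -3.   5.5] w 0.103
```

carry_out --steps '[0,0,0,0,0,0.2,-1,0,0,0,0,0,0,-1,0,0,0,0,0,0,-1]'

```text
time_s: 20.02
eef_pos: [552.4, -42.4, 106.9]
ee_rot: [0.001, 0.967, 0.254, 0.001]
force: [4.4, -2.7, 5.1]
grip_width: 0.103
```

```bash
python3 av.py
```

```text
t20.17 yaw 29.48 Mz [-0.142 -0.153 -0.069 -0.078] mean -0.110 tau6 [-0.09 -0.11 -0.12 -0.12] F [ 4.4 -3.   5.3] w 0.105
```

carry_out --steps '[0,0,0,0,0,0.2,-1,0,0,0,0,0,0,-1,0,0,0,0,0,0,-1]'

```text
time_s: 20.42
eef_pos: [552.4, -42.5, 106.9]
ee_rot: [0.001, 0.969, 0.246, 0.001]
force: [4.2, -3.5, 5.3]
grip_width: 0.107
```

```bash
python3 av.py
```

```text
t20.57 yaw 28.49 Mz [-0.094 -0.065 -0.03  -0.061] mean -0.062 tau6 [-0.04 -0.06 -0.07 -0.07] F [ 4.6 -3.4  5. ] w 0.106
```

carry_out --steps '[0,0,0,0,0,0.2,-1,0,0,0,0,0,0,-1,0,0,0,0,0,0,-1]'

```text
time_s: 20.82
eef_pos: [552.4, -42.5, 106.9]
ee_rot: [0.001, 0.971, 0.238, 0.001]
force: [4.7, -2.5, 5.4]
grip_width: 0.106
```

```bash
python3 av.py
```

```text
t20.97 yaw 27.48 Mz [-0.207 -0.118 -0.072 -0.128] mean -0.131 tau6 [-0.12 -0.14 -0.14 -0.14] F [ 4.7 -3.1  5.6] w 0.105
```

carry_out --steps '[0,0,0,0,0,0.2,-1,0,0,0,0,0,0,-1,0,0,0,0,0,0,-1]'

```text
time_s: 21.22
eef_pos: [552.4, -42.5, 106.9]
ee_rot: [0.001, 0.973, 0.229, 0.001]
force: [5.0, -3.7, 4.8]
grip_width: 0.108
```

```bash
python3 av.py
```

```text
t21.37 yaw 26.49 Mz [-0.04  -0.067 -0.071 -0.062] mean -0.060 tau6 [-0.05 -0.07 -0.08 -0.08] F [ 4.9 -3.   4.8] w 0.106
```

carry_out --steps '[0,0,0,0,0,0.2,-1,0,0,0,0,0,0,-1,0,0,0,0,0,0,-1]'

```text
time_s: 21.62
eef_pos: [552.4, -42.5, 106.9]
ee_rot: [0.001, 0.975, 0.221, 0.001]
force: [4.4, -3.5, 5.2]
grip_width: 0.106
```

```bash
python3 av.py
```

```text
t21.77 yaw 25.48 Mz [-0.171 -0.086 -0.156 -0.047] mean -0.115 tau6 [-0.1  -0.13 -0.13 -0.13] F [ 4.4 -3.   4.9] w 0.104
```

carry_out --steps '[0,0,0,0,0,0.2,-1,0,0,0,0,0,0,-1,0,0,0,0,0,0,-1]'

```text
time_s: 22.02
eef_pos: [552.4, -42.5, 106.9]
ee_rot: [0.001, 0.977, 0.212, 0.001]
force: [4.1, -3.1, 4.9]
grip_width: 0.105
```

```bash
python3 av.py
```

```text
t22.17 yaw 24.48 Mz [-0.159 -0.133 -0.143 -0.147] mean -0.145 tau6 [-0.11 -0.13 -0.13 -0.14] F [ 4.6 -3.2  5.1] w 0.105
```

carry_out --steps '[0,0,0,0,0,0.2,-1,0,0,0,0,0,0,-1,0,0,0,0,0,0,-1]'

```text
time_s: 22.42
eef_pos: [552.4, -42.6, 106.9]
ee_rot: [0.001, 0.979, 0.204, 0.001]
force: [5.3, -3.5, 4.8]
grip_width: 0.104
```

```bash
python3 av.py
```

```text
t22.57 yaw 23.50 Mz [-0.087 -0.037  0.01  -0.014] mean -0.032 tau6 [ 0.   -0.02 -0.02 -0.03] F [ 5.5 -3.9  5. ] w 0.104
```

Rest 4 is close. It should be the stop, so I'll use single 1° steps from here.

carry_out --steps '[0,0,0,0,0,0.2,-1,0,0,0,0,0,0,-1,0,0,0,0,0,0,-1]'

```text
time_s: 22.82
eef_pos: [552.5, -42.7, 106.9]
ee_rot: [0.001, 0.981, 0.195, 0.001]
force: [3.8, -3.3, 5.0]
grip_width: 0.1
```

```bash
python3 av.py
```

```text
t22.97 yaw 22.52 Mz [0.103 0.099 0.081 0.089] mean 0.093 tau6 [0.12 0.09 0.09 0.09] F [ 4.7 -3.8  5.1] w 0.106
```

carry_out --steps '[0,0,0,0,0,0.2,-1,0,0,0,0,0,0,-1,0,0,0,0,0,0,-1]'

```text
time_s: 23.22
eef_pos: [552.5, -42.7, 106.9]
ee_rot: [0.001, 0.982, 0.187, 0.001]
force: [5.0, -4.4, 4.6]
grip_width: 0.103
```

```bash
python3 av.py
```

```text
t23.37 yaw 21.53 Mz [0.196 0.237 0.232 0.178] mean 0.211 tau6 [0.23 0.21 0.2  0.2 ] F [ 5.2 -4.1  4.7] w 0.104
```

carry_out --steps '[0,0,0,0,0,0.2,-1,0,0,0,0,0,0,-1,0,0,0,0,0,0,-1]'

```text
time_s: 23.62
eef_pos: [552.5, -42.6, 106.9]
ee_rot: [0.001, 0.984, 0.178, 0.002]
force: [4.9, -3.8, 4.7]
grip_width: 0.106
```

```bash
python3 av.py
```

```text
t23.77 yaw 20.51 Mz [0.055 0.099 0.025 0.049] mean 0.057 tau6 [0.12 0.09 0.09 0.08] F [ 5.  -4.2  5. ] w 0.107
```

```bash
python3 - <<'E'
from h import *
cv2.imwrite("pics/side4.png",cams.capture('side')[:,:,::-1])
cv2.imwrite("pics/top4.png",cams.capture('top')[:,:,::-1])
a=cv2.imread("pics/side4.png")[150:240,310:420]
cv2.imwrite("pics/c4.png",cv2.resize(np.clip(a*2.2,0,255).astype(np.uint8),None,fx=7,fy=6.6,interpolation=cv2.INTER_CUBIC))
E
python3 av.py
```

```text
t24.02 yaw 20.51 Mz [0.06  0.123 0.099 0.081] mean 0.091 tau6 [0.08 0.08 0.08 0.08] F [ 5.1 -4.2  4.3] w 0.104
```

View pics/c4.png

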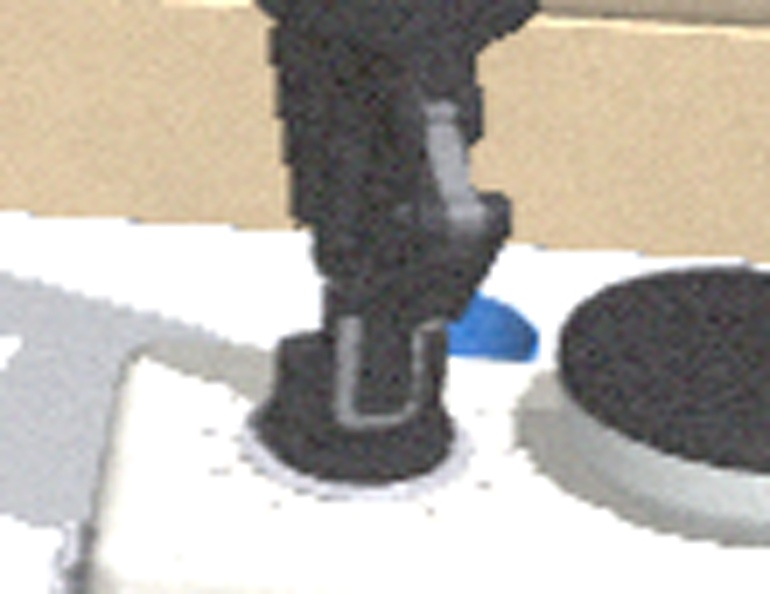

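View pics/top4.png

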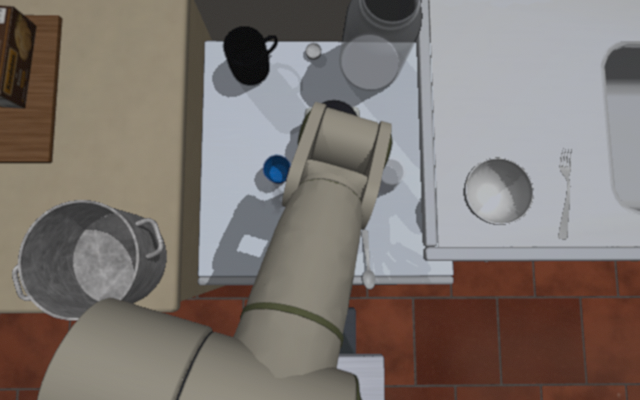

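```bash
python3 - <<'E'
from h import *
g=cv2.cvtColor(cv2.imread("pics/side4.png"),cv2.COLOR_BGR2GRAY)
print(g[196:216,342:380])
for th in (10,15,20,25,30,39,50):
    t=np.radians(th);b=np.array([np.cos(t),np.sin(t),0]);n=np.array([-np.sin(t),np.cos(t),0])
    c=np.array([551.,-42,0])
    for k in(550.8,):
        pts=[proj('side',np.array([k,-42,z])-24*b+s*5.5*n)[0]+1.2 for z in(110,120,130) for s in(1,-1)]
        ptr=[proj('side',np.array([k,-42,z])+24*b+s*5.5*n)[0]+1.2 for z in(110,120,130) for s in(1,-1)]
    print(th,'left z110,120,130: %.1f %.1f %.1f'%(min(pts[:2]),min(pts[2:4]),min(pts[4:])),'right %.1f %.1f %.1f'%(max(ptr[:2]),max(ptr[2:4]),max(ptr[4:])))
E
```

```text
[[152 153 153 151 153 152 155 154 153 150 155 156 154 107  54  36  35  33
   35  29  31  35  28  32  35  25  30  31  32  36  32  36  34  31  37  50
   54  52]
 [156 152 153 150 151 155 154 156 152 155 153 152 151 109  53  31  33  34
   34  31  35  29  33  33  27  36  34  35  32  34  29  32  24  35  43  54
   58  55]
 [150 154 154 154 153 154 152 152 156 154 154 152 155 103  42  32  48  60
   67  48  32  34  31  36  24  32  30  29  33  46  53  45  37  38  54  54
   55  58]
 [154 152 152 153 153 154 155 153 154 155 154 154 154 100  43  32  53  66
   67  51  32  36  37  34  30  37  33  40  59  68  58  48  59  58  57  54
   55  58]
 [153 154 153 154 151 153 152 153 117  99  83  66  63  41  30  39  49  70
   69  52  33  35  33  36  32  27  36  55  46  41  37  44  54  61  54  50
   55  54]
 [ 98 141 154 156 153 151 153 105  57  46  38  39  35  37  23  23  54  67
   68  50  37  34  32  36  39  28  31  66  51  36  36  38  56  57  57  57
   56  54]
 [ 82  93  94  92 101 114 118  80  42  41  39  44  41  38  30  33  59  70
   58  42  36  35  38  35  33  31  37  69  50  31  33  33  56  61  60  6
[... 1828 characters left out ...]
 39  53
   57  60  51  53  53  48  43  36  31  36  33  34  33  31  60  99 119 138
  133 131]
 [134 126 106  96  72  44  37  35  35  33  36  33  32  36  32  28  33  35
   37  37  36  33  38  29  27  34  33  39  38  32  38  30  43  89 101 124
  129 131]]
10 left z110,120,130: 348.3 348.6 348.8 right 373.9 374.3 374.7
15 left z110,120,130: 348.2 348.5 348.7 right 373.9 374.3 374.7
20 left z110,120,130: 348.3 348.5 348.8 right 373.9 374.3 374.7
25 left z110,120,130: 348.4 348.6 348.9 right 373.7 374.1 374.5
30 left z110,120,130: 348.6 348.8 349.1 right 373.4 373.8 374.2
39 left z110,120,130: 349.2 349.5 349.7 right 372.7 373.1 373.5
50 left z110,120,130: 350.4 350.7 350.9 right 371.4 371.8 372.2
```

The side view shows the bar turned with the hand to roughly x-wards: left end at u≈349, right end at u≈373. I'll keep going in 1° steps.

carry_out --steps '[0,0,0,0,0,0.2,-1,0,0,0,0,0,0,-1,0,0,0,0,0,0,-1]'

```text
time_s: 24.27
eef_pos: [552.5, -42.7, 106.9]
ee_rot: [0.001, 0.986, 0.17, 0.002]
force: [5.3, -4.6, 4.4]
grip_width: 0.102
```

```bash
python3 av.py
```

```text
t24.42 yaw 19.53 Mz [0.249 0.188 0.228 0.205] mean 0.217 tau6 [0.23 0.2  0.2  0.2 ] F [ 5.1 -4.4  4.4] w 0.103
```

carry_out --steps '[0,0,0,0,0,0.2,-1,0,0,0,0,0,0,-1,0,0,0,0,0,0,-1]'

```text
time_s: 24.67
eef_pos: [552.5, -42.6, 106.9]
ee_rot: [0.001, 0.987, 0.161, 0.002]
force: [6.0, -4.5, 4.6]
grip_width: 0.102
```

```bash
python3 av.py
```

```text
t24.82 yaw 18.53 Mz [0.233 0.243 0.273 0.28 ] mean 0.257 tau6 [0.24 0.26 0.26 0.26] F [ 5.1 -4.   4.5] w 0.104
```

carry_out --steps '[0,0,0,0,0,0.2,-1,0,0,0,0,0,0,-1,0,0,0,0,0,0,-1]'

```text
time_s: 25.07
eef_pos: [552.4, -42.5, 106.9]
ee_rot: [0.001, 0.988, 0.152, 0.001]
force: [5.6, -3.8, 4.4]
grip_width: 0.105
```

```bash
python3 av.py
```

```text
t25.22 yaw 17.52 Mz [0.165 0.145 0.133 0.174] mean 0.154 tau6 [0.19 0.17 0.17 0.17] F [ 5.2 -3.4  4.5] w 0.106
```

Torque now hovers between 0.08 and 0.26 N m while the hand keeps turning. The image also suggested that the bar lags the hand, so the pads may be slipping on it. I'll let go, lift and look at the bar itself.

carry_out --steps '[0,0,0,0,0,0,-0.3,0,0,0,0,0,0,-0.3,0,0,0,0,0,0,-0.3,0,0,0,0,0,0,-0.3]'

```text
time_s: 25.55
eef_pos: [550.8, -41.6, 105.7]
ee_rot: [-0.0, 0.988, 0.152, -0.001]
force: [0.1, -0.2, -0.4]
grip_width: 0.35
```

carry_out --steps '[0,0,-2,0,0,0,-0.3,0,0,-2,0,0,0,-0.3,0,0,-1.5,0,0,0,-0.3,0,0,0,0,0,0,-0.3]'

```text
time_s: 25.88
eef_pos: [552.4, -42.1, 164.0]
ee_rot: [0.001, 0.988, 0.152, 0.002]
force: [0.2, -1.0, -0.1]
grip_width: 0.349
```

```bash
python3 st.py; python3 - <<'E'
from h import *
cv2.imwrite("pics/side5.png",cams.capture('side')[:,:,::-1])
a=cv2.imread("pics/side5.png")[150:240,310:420]
cv2.imwrite("pics/c5.png",cv2.resize(np.clip(a*2.2,0,255).astype(np.uint8),None,fx=7,fy=6.6,interpolation=cv2.INTER_CUBIC))
E
```

```text
t25.88 pos [552.4 -42.1 164. ] yaw 17.52 tz [ 0.0042 -0.0011 -1.    ] F [ 0.23 -0.99 -0.1 ] M [-0.001  0.009  0.065] tau6 0.000 w0.349
```

View pics/c5.png

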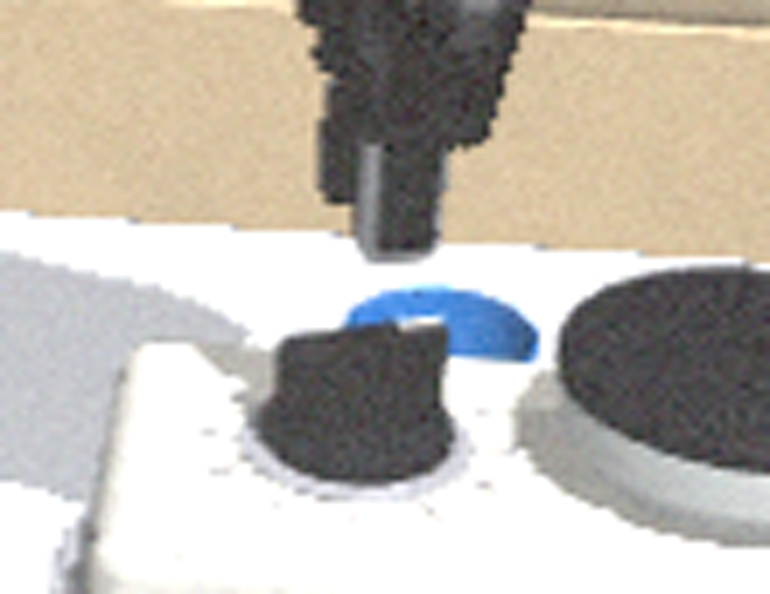

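```bash
cat > fit.py <<'E'
from h import *
from scipy.optimize import minimize
def fit(fn,n='side',roi=(338,190,44,38),verbose=1,thr=(34,140)):
    im=cv2.imread(fn).astype(float);x0,y0,w,h=roi
    mx=im.max(2)[y0:y0+h,x0:x0+w]
    dark=np.clip((thr[1]-mx)/(thr[1]-thr[0]),0,1)
    # fill white mark
    S=8
    def render(p):
        du,dv,th=p
        a=np.linspace(0,2*np.pi,80);t=np.radians(th);b=np.array([np.cos(t),np.sin(t),0]);m=np.array([-np.sin(t),np.cos(t),0]);c=np.array([551.,-42,0])
        D=np.array([c+[26.5*np.cos(q),26.5*np.sin(q),z] for z in(95.5,102.5) for q in a])
        B=np.array([c+s*24*b+r*5.5*m+[0,0,z] for z in(102.5,132.5) for s in(1,-1) for r in(1,-1)])
        M=np.array([c+s*b+r*3.7*m+[0,0,132.5] for s,r in((8,1),(8,-1),(23,-1),(23,1))])
        o=np.zeros((h*S,w*S),np.uint8)
        for P,v in((D,255),(B,255),(M,60)):
            q=((proj(n,P)+[du,dv]-[x0,y0]+.5)*S).astype(np.float32)
            cv2.fillConvexPoly(o,cv2.convexHull(q).astype(np.int32),v)
        return cv2.resize(cv2.GaussianBlur(o,(0,0),S*.35),(w,h),interpolation=cv2.INTER_AREA)/255.
    best=[]
    for th in range(0,180,4):
        r=min(((np.abs(render((du,dv,th))-dark)).sum(),du,dv) for du in(0,.7,1.4) for dv in(0,1,2))
        best.append((r[0],th,r[1],r[2]))
    best.sort()
    out=[]
    for e,th,du,dv in best[:4]:
        r=minimize(lambda p:(np.abs(render(p)-dark)).sum(),(du,dv,th),method='Nelder-Mead',options=dict(initial_simplex=[(du,dv,th),(du+.5,dv,th),(du,dv+.5,th),(du,dv,th+4)]))
        out.append((r.fun,r.x.round(2)))
    out.sort(key=lambda a:a[0]);print(fn,out[:3])
    th=out[0][1]
    # profile over theta
    print([(t,round(min((np.abs(render((th[0]+a,th[1]+b,t))-dark)).sum() for a in(-.4,0,.4) for b in(-.4,0,.4)),1)) for t in np.arange(th[2]-15,th[2]+16,5).round()])
if __name__=='__main__':
    import sys
    for f in sys.argv[1:]:fit(f)
E
python3 fit.py pics/side2.png pics/side5.png
```

```text
pics/side2.png [(np.float64(219.7349981502035), array([ 0.87,  1.52, 84.47])), (np.float64(220.07262301146875), array([ 0.99,  1.52, 85.51])), (np.float64(220.17783943766187), array([ 0.99,  1.52, 85.7 ]))]
[(np.float64(69.0), np.float64(234.2)), (np.float64(74.0), np.float64(230.6)), (np.float64(79.0), np.float64(224.4)), (np.float64(84.0), np.float64(220.2)), (np.float64(89.0), np.float64(225.3)), (np.float64(94.0), np.float64(229.1)), (np.float64(99.0), np.float64(238.0))]Traceback (most recent call last):
  File "fit.py", line 35, in <module>
    for f in sys.argv[1:]:fit(f)
                          ~~~^^^
  File "fit.py", line 22, in fit
    r=min(((np.abs(render((du,dv,th))-dark)).sum(),du,dv) for du in(0,.7,1.4) for dv in(0,1,2))
  File "fit.py", line 22, in <genexpr>
    r=min(((np.abs(render((du,dv,th))-dark)).sum(),du,dv) for du in(0,.7,1.4) for dv in(0,1,2))
                   ~~~~~~^^^^^^^^^^^^
  File "fit.py", line 17, in render
    q=((proj(n,P)+[du,dv]-[x0,y0]+.5)*S).astype(np.float32)
        ~~~~^^^^^
  File "h.py", line 8, in proj
    c=cams.calibration(n);p=np.array(X)@np.array(c['R']).T+np.array(c['t'])
ValueError: time passes only in moves, steps and waits
```

```bash
python3 - <<'E'
s=open('h.py').read()
s=s.replace("def ray","""import json,os
_C={}
def cal(n):
    if not _C and os.path.exists('cal.json'): _C.update(json.load(open('cal.json')))
    return _C[n]
def ray""",1).replace("c=cams.calibration(n)","c=cal(n)")
open('h.py','w').write(s)
import json
from rig import cams
import numpy as np
json.dump({n:{k:np.asarray(v).tolist() for k,v in cams.calibration(n).items()} for n in("side","top")},open('cal.json','w'))
E
python3 fit.py pics/side5.png
```

```text
pics/side5.png [(np.float64(189.38945615982243), array([ 0.75,  1.58, 32.5 ])), (np.float64(189.41786903440624), array([ 0.75,  1.59, 32.65])), (np.float64(189.4480577136515), array([ 0.82,  1.53, 31.87]))]
[(np.float64(18.0), np.float64(209.6)), (np.float64(22.0), np.float64(202.5)), (np.float64(28.0), np.float64(193.2)), (np.float64(32.0), np.float64(190.4)), (np.float64(38.0), np.float64(197.1)), (np.float64(42.0), np.float64(205.1)), (np.float64(48.0), np.float64(221.4))]
```

The bar rests at about 32.5° (the same fit gave 85° at the start), while the hand was at 17.5°, so the pads did slip. The knob has really moved about 53°. I'll line the hand up with the bar again and grip harder.

carry_out --steps '[0,0,0,0,0,-1.05,-0.3,0,0,0,0,0,-1.05,-0.3,0,0,0,0,0,-1.05,-0.3,0,0,0,0,0,0,-0.3,0,0,0,0,0,0,-0.3]' --grip_force 120

```text
time_s: 26.35
eef_pos: [550.9, -41.7, 160.2]
ee_rot: [-0.001, 0.959, 0.285, -0.001]
force: [0.5, 0.1, -0.3]
grip_width: 0.351
```

```bash
python3 st.py; python3 - <<'E'
from h import *
cv2.imwrite("pics/side6.png",cams.capture('side')[:,:,::-1])
E
python3 fit.py pics/side6.png
```

```text
t26.35 pos [550.9 -41.7 160.2] yaw 33.11 tz [-1.9e-03  6.0e-04 -1.0e+00] F [ 0.52  0.13 -0.29] M [ 0.007  0.006 -0.01 ] tau6 -0.321 w0.351
pics/side6.png [(np.float64(184.7099519052904), array([ 0.85,  1.52, 33.  ])), (np.float64(184.75493895671474), array([ 0.87,  1.59, 32.53])), (np.float64(184.78512763596004), array([ 0.87,  1.5 , 32.38]))]
[(np.float64(18.0), np.float64(204.6)), (np.float64(23.0), np.float64(196.6)), (np.float64(28.0), np.float64(189.6)), (np.float64(33.0), np.float64(184.8)), (np.float64(38.0), np.float64(190.9)), (np.float64(43.0), np.float64(200.7)), (np.float64(48.0), np.float64(213.0))]
```

carry_out --steps '[0.06,0.1,1.4,0,0,0,-0.3,0,0,1.5,0,0,0,-0.3,0,0,1.5,0,0,0,-0.3,0,0,1.05,0,0,0,-0.3,0,0,0,0,0,0,-0.3,0,0,0,0,0,0,-0.3,0,0,0,0,0,0,-1,0,0,0,0,0,0,-1,0,0,0,0,0,0,-1,0,0,0,0,0,0,-1,0,0,0,0,0,0,-1]' --grip_force 120

```text
time_s: 27.32
eef_pos: [553.0, -42.7, 108.0]
ee_rot: [0.001, 0.958, 0.286, 0.001]
force: [-0.5, 0.3, 5.9]
grip_width: 0.102
```

```bash
python3 st.py;python3 av.py
```

```text
t27.32 pos [553.  -42.7 108. ] yaw 33.26 tz [ 2.e-03 -8.e-04 -1.e+00] F [-0.51  0.28  5.94] M [-0.155  0.2   -0.037] tau6 0.019 w0.102
t27.47 yaw 33.26 Mz [-0.037  0.002  0.034  0.026] mean 0.006 tau6 [0.02 0.02 0.02 0.02] F [-1.2 -0.4  5.6] w 0.103
```

carry_out --steps '[0,0,0,0,0,0.3,-1,0,0,0,0,0,0,-1]'

```text
time_s: 27.63
eef_pos: [553.0, -42.7, 108.0]
ee_rot: [0.001, 0.962, 0.273, 0.001]
force: [-0.6, -1.0, 5.6]
grip_width: 0.098
```

```bash
python3 av.py
```

```text
t27.78 yaw 31.74 Mz [-0.053 -0.086 -0.1   -0.11 ] mean -0.087 tau6 [ 0.23  0.02 -0.07 -0.09] F [-1.  -0.6  5.7] w 0.101
```

carry_out --steps '[0,0,0,0,0,0.2,-1,0,0,0,0,0,0,-1]'

```text
time_s: 27.95
eef_pos: [553.0, -42.7, 108.0]
ee_rot: [0.001, 0.964, 0.265, 0.001]
force: [-0.1, -0.3, 5.8]
grip_width: 0.102
```

```bash
python3 av.py
```

```text
t28.10 yaw 30.76 Mz [-0.004 -0.066 -0.029 -0.005] mean -0.026 tau6 [ 0.17  0.05 -0.01 -0.02] F [-0.8 -0.6  5.7] w 0.1
```

carry_out --steps '[0,0,0,0,0,0.3,-1,0,0,0,0,0,0,-1]'

```text
time_s: 28.27
eef_pos: [553.0, -42.7, 108.0]
ee_rot: [0.001, 0.968, 0.252, 0.001]
force: [-0.9, -1.3, 5.9]
grip_width: 0.103
```

```bash
python3 av.py
```

```text
t28.42 yaw 29.25 Mz [-0.055 -0.094 -0.125 -0.077] mean -0.088 tau6 [ 0.21  0.02 -0.07 -0.1 ] F [-0.7 -1.3  5.6] w 0.102
```

carry_out --steps '[0,0,0,0,0,0.2,-1,0,0,0,0,0,0,-1]'

```text
time_s: 28.58
eef_pos: [553.0, -42.7, 108.0]
ee_rot: [0.001, 0.97, 0.244, 0.001]
force: [-1.7, -0.1, 6.0]
grip_width: 0.105
```

```bash
python3 av.py
```

```text
t28.73 yaw 28.26 Mz [ 0.006 -0.079 -0.06  -0.046] mean -0.045 tau6 [ 0.16  0.04 -0.01 -0.03] F [-1.3 -0.7  5.9] w 0.103
```

```bash
python3 - <<'E'
from h import *
cv2.imwrite("pics/side7.png",cams.capture('side')[:,:,::-1])
for f in ("side5","side4","side7"):
    g=cv2.cvtColor(cv2.imread(f"pics/{f}.png"),cv2.COLOR_BGR2GRAY).astype(float)
    r=[]
    for v in range(203,208):
        row=g[v]
        l=[u for u in range(345,354) if row[u]>=57>row[u+1]]; rr=[u for u in range(368,378) if row[u]<=80<row[u+1]]
        L=l[0]+(row[l[0]]-57)/(row[l[0]]-row[l[0]+1]) if l else None
        Rr=rr[0]+(80-row[rr[0]])/(row[rr[0]+1]-row[rr[0]]) if rr else None
        r.append((round(L,2) if L else None,round(Rr,2) if Rr else None))
    print(f,r)
a=cv2.imread("pics/side7.png")[150:240,310:420]
cv2.imwrite("pics/c7.png",cv2.resize(np.clip(a*2.2,0,255).astype(np.uint8),None,fx=7,fy=6.6,interpolation=cv2.INTER_CUBIC))
E
```

```text
side5 [(np.float64(349.24), None), (np.float64(348.96), np.float64(373.53)), (np.float64(349.05), np.float64(373.16)), (np.float64(349.04), np.float64(373.11)), (np.float64(348.9), np.float64(372.75))]
side4 [(np.float64(349.24), None), (np.float64(348.93), np.float64(373.49)), (np.float64(348.93), np.float64(373.39)), (np.float64(348.93), np.float64(373.39)), (np.float64(348.9), np.float64(373.19))]
side7 [(np.float64(349.46), None), (np.float64(349.3), np.float64(372.77)), (np.float64(349.34), np.float64(372.72)), (np.float64(349.41), np.float64(372.72)), (np.float64(349.0), np.float64(372.56))]
```

View pics/c7.png

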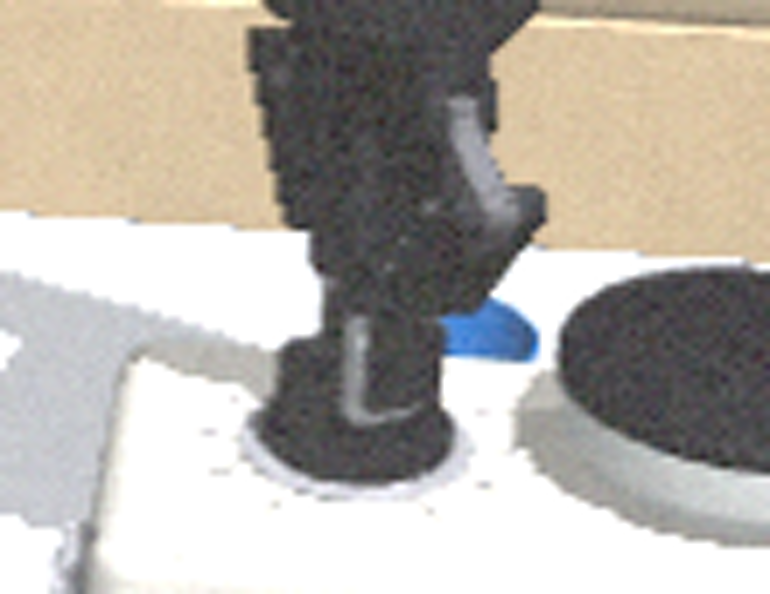

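```bash
python3 - <<'E'
from h import *
for th in(15,20,25,30,35,40):
    t=np.radians(th);b=np.array([np.cos(t),np.sin(t),0]);c=np.array([551,-42,132.5]);m=np.array([-np.sin(t),np.cos(t),0])
    A,B=proj('side',c+24*b),proj('side',c-24*b);M1,M2=proj('side',c+23*b),proj('side',c+8*b)
    print(th,'slope',((A-B)[1]/(A-B)[0]).round(3),'mark',M1.round(1),M2.round(1),'corners',[(proj('side',c+s*24*b+r*5.5*m)+[.8,1.55]).round(1).tolist() for s,r in((-1,-1),(-1,1),(1,1),(1,-1))])
im=cv2.imread("pics/side6.png")
print(im.max(2)[196:206,346:376])
a=im[190:230,340:384]
cv2.imwrite("pics/c6.png",cv2.resize(np.clip(a*2.5,0,255).astype(np.uint8),None,fx=16,fy=14,interpolation=cv2.INTER_NEAREST))
E
```

```text
15 slope -0.06 mark [372.5 197.4] [364.8 197.9] corners [[349.7, 201.9], [348.5, 199.0], [373.1, 197.5], [374.5, 200.4]]
20 slope -0.107 mark [372.2 196.9] [364.7 197.7] corners [[350.2, 202.4], [348.5, 199.6], [372.5, 197.0], [374.5, 199.8]]
25 slope -0.156 mark [371.8 196.4] [364.6 197.5] corners [[350.8, 202.9], [348.6, 200.1], [371.9, 196.5], [374.3, 199.3]]
30 slope -0.208 mark [371.3 195.9] [364.4 197.4] corners [[351.5, 203.4], [348.9, 200.7], [371.2, 196.1], [374.0, 198.7]]
35 slope -0.267 mark [370.8 195.5] [364.2 197.2] corners [[352.3, 203.9], [349.2, 201.3], [370.4, 195.6], [373.6, 198.2]]
40 slope -0.332 mark [370.1 195. ] [364. 197.] corners [[353.1, 204.3], [349.6, 201.8], [369.5, 195.2], [373.2, 197.6]]
[[156 157 157 158 159 159 160 160 156 159 158 160 156 145 118 109 108 105
  105 109 108 104 108 107 104 104 106 106 103 100]
 [158 160 158 158 161 158 159 159 157 158 159 158 157 117  97 104 106 108
  105 107 109 107 109 104 107 106 111 108 103  98]
 [155 155 162 159 159 157 157 159 159 160 158 158 153 116  99 102 106 107
   94  75  80  91  81  75 120 128 114 103 101 1
[... 179 characters left out ...]
 43  34  36  32  38  35
   34  31  31  39  38  40  43  41  40  41  87 103]
 [144 158 158 138  84  46  47  44  42  35  40  34  36  34  40  33  30  34
   38  38  34  39  38  38  38  34  36  34  90 102]
 [ 99 117 118  86  48  36  38  39  45  45  44  41  44  39  28  32  35  35
   23  34  29  38  37  32  39  32  34  46  89 101]
 [ 88  87  88  61  36  36  38  41  39  40  40  35  28  35  38  35  34  32
   34  34  35  35  35  29  40  33  34  43  88 101]
 [ 84  81  86  60  38  32  33  39  36  40  37  39  36  31  39  40  35  34
   32  36  32  34  31  38  37  33  29  47 112 122]
 [ 85  82  86  57  36  35  37  36  38  28  33  34  34  37  30  32  34  34
   35  35  38  36  34  33  36  36  36  71 128 142]]
```

View pics/c6.png

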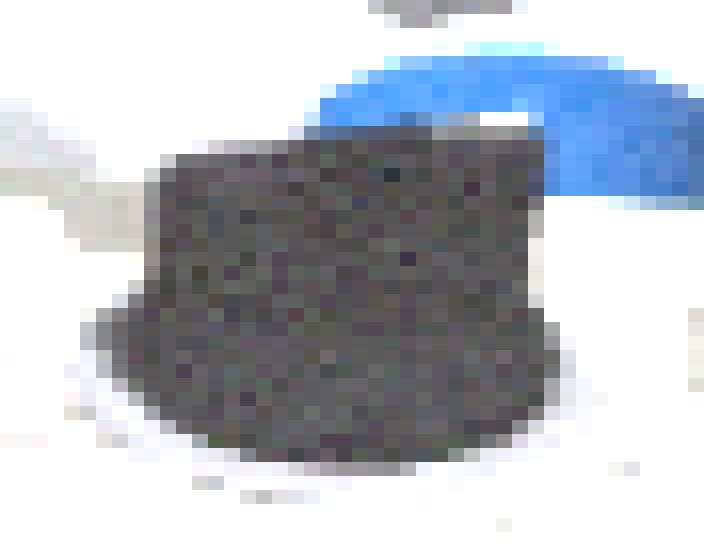

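Rechecked by slope, the bar's top edge in that picture gives about 20°. The silhouette fit was biased by the bar's length. So the knob did follow the hand without slipping, and regrasping at 33° twisted it back. The torque curve now repeats the earlier one at the same hand angles. I'll carry on clockwise.

carry_out --steps '[0,0,0,0,0,0.3,-1,0,0,0,0,0,0.3,-1,0,0,0,0,0,0,-1]'

```text
time_s: 29.03
eef_pos: [553.0, -42.7, 108.0]
ee_rot: [0.001, 0.976, 0.218, 0.001]
force: [0.3, -0.4, 6.2]
grip_width: 0.104
```

```bash
python3 av.py
```

```text
t29.18 yaw 25.23 Mz [-0.206 -0.222 -0.249 -0.171] mean -0.212 tau6 [ 0.14 -0.09 -0.19 -0.21] F [-0.6 -1.   6.3] w 0.102
```

carry_out --steps '[0,0,0,0,0,0.3,-1,0,0,0,0,0,0,-1,0,0,0,0,0,0,-1]'

```text
time_s: 29.43
eef_pos: [553.1, -42.8, 108.0]
ee_rot: [0.001, 0.979, 0.206, 0.001]
force: [-0.4, -2.3, 5.2]
grip_width: 0.104
```

```bash
python3 av.py
```

```text
t29.58 yaw 23.75 Mz [-0.021 -0.088 -0.073 -0.119] mean -0.075 tau6 [-0.03 -0.07 -0.07 -0.08] F [-0.5 -1.4  5.3] w 0.104
```

carry_out --steps '[0,0,0,0,0,0.3,-1,0,0,0,0,0,0,-1,0,0,0,0,0,0,-1]'

```text
time_s: 29.83
eef_pos: [553.1, -42.9, 108.0]
ee_rot: [0.001, 0.981, 0.193, 0.001]
force: [-0.8, -2.4, 5.5]
grip_width: 0.102
```

```bash
python3 av.py
```

```text
t29.98 yaw 22.27 Mz [0.076 0.073 0.019 0.08 ] mean 0.062 tau6 [0.1  0.06 0.06 0.05] F [-0.6 -1.9  5.5] w 0.102
```

carry_out --steps '[0,0,0,0,0,0.2,-1,0,0,0,0,0,0,-1,0,0,0,0,0,0,-1]'

```text
time_s: 30.23
eef_pos: [553.1, -42.9, 108.0]
ee_rot: [0.001, 0.983, 0.185, 0.001]
force: [-1.5, -2.0, 5.5]
grip_width: 0.102
```

```bash
python3 av.py
```

```text
t30.38 yaw 21.28 Mz [0.212 0.168 0.194 0.248] mean 0.206 tau6 [0.22 0.2  0.19 0.19] F [-0.7 -2.1  5.4] w 0.104
```

carry_out --steps '[0,0,0,0,0,0.2,-1,0,0,0,0,0,0,-1,0,0,0,0,0,0,-1]'

```text
time_s: 30.63
eef_pos: [553.1, -42.9, 108.0]
ee_rot: [0.001, 0.984, 0.176, 0.001]
force: [-0.4, -2.2, 5.2]
grip_width: 0.102
```

```bash
python3 av.py
```

```text
t30.78 yaw 20.27 Mz [0.05  0.068 0.039 0.115] mean 0.068 tau6 [0.12 0.09 0.08 0.08] F [-0.5 -1.6  5.5] w 0.103
```

carry_out --steps '[0,0,0,0,0,0.2,-1,0,0,0,0,0,0,-1,0,0,0,0,0,0,-1]'

```text
time_s: 31.03
eef_pos: [553.1, -42.9, 108.0]
ee_rot: [0.001, 0.986, 0.167, 0.001]
force: [-0.6, -2.9, 5.4]
grip_width: 0.102
```

```bash
python3 av.py
```

```text
t31.18 yaw 19.28 Mz [0.167 0.236 0.165 0.171] mean 0.185 tau6 [0.22 0.2  0.19 0.19] F [-0.5 -1.9  5.4] w 0.102
```

carry_out --steps '[0,0,0,0,0,0.2,-1,0,0,0,0,0,0,-1,0,0,0,0,0,0,-1]'

```text
time_s: 31.43
eef_pos: [553.1, -42.8, 108.0]
ee_rot: [0.001, 0.987, 0.159, 0.001]
force: [-1.1, -2.3, 6.8]
grip_width: 0.103
```

```bash
python3 av.py
```

```text
t31.58 yaw 18.29 Mz [0.169 0.146 0.271 0.259] mean 0.211 tau6 [0.16 0.25 0.26 0.26] F [-0.5 -1.8  5.7] w 0.105
```

carry_out --steps '[0,0,0,0,0,0.2,-1,0,0,0,0,0,0,-1,0,0,0,0,0,0,-1]'

```text
time_s: 31.83
eef_pos: [553.1, -42.8, 108.0]
ee_rot: [0.001, 0.989, 0.15, 0.001]
force: [-0.5, -2.3, 5.2]
grip_width: 0.104
```

```bash
python3 av.py
```

```text
t31.98 yaw 17.27 Mz [0.175 0.169 0.142 0.174] mean 0.165 tau6 [0.19 0.17 0.17 0.17] F [-0.3 -1.7  5.3] w 0.102
```

carry_out --steps '[0,0,0,0,0,0.2,-1,0,0,0,0,0,0,-1,0,0,0,0,0,0,-1]'

```text
time_s: 32.23
eef_pos: [553.1, -42.8, 108.0]
ee_rot: [0.001, 0.99, 0.142, 0.001]
force: [-0.6, -2.4, 5.5]
grip_width: 0.1
```

```bash
python3 av.py
```

```text
t32.38 yaw 16.29 Mz [0.262 0.288 0.29  0.269] mean 0.277 tau6 [0.34 0.31 0.31 0.31] F [-0.7 -1.9  5.5] w 0.101
```

carry_out --steps '[0,0,0,0,0,0.2,-1,0,0,0,0,0,0,-1]'

```text
time_s: 32.55
eef_pos: [553.1, -42.7, 108.0]
ee_rot: [0.001, 0.991, 0.133, 0.001]
force: [-0.7, -1.4, 5.6]
grip_width: 0.102
```

```bash
python3 av.py
```

```text
t32.70 yaw 15.29 Mz [0.29  0.206 0.295 0.233] mean 0.256 tau6 [0.48 0.35 0.29 0.28] F [-0.3 -1.6  5.4] w 0.103
```

carry_out --steps '[0,0,0,0,0,0.2,-1,0,0,0,0,0,0,-1]'

```text
time_s: 32.87
eef_pos: [553.1, -42.8, 108.0]
ee_rot: [0.001, 0.992, 0.124, 0.001]
force: [-0.7, -2.5, 6.0]
grip_width: 0.103
```

```bash
python3 av.py
```

```text
t33.02 yaw 14.30 Mz [0.5   0.422 0.429 0.452] mean 0.451 tau6 [0.66 0.52 0.45 0.44] F [ 0.2 -1.8  5.7] w 0.101
```

carry_out --steps '[0,0,0,0,0,0.2,-1,0,0,0,0,0,0,-1]'

```text
time_s: 33.18
eef_pos: [553.1, -42.7, 108.0]
ee_rot: [0.001, 0.993, 0.115, 0.001]
force: [0.2, -1.7, 5.4]
grip_width: 0.102
```

```bash
python3 av.py; python3 - <<'E'
from h import *
cv2.imwrite("pics/side8.png",cams.capture('side')[:,:,::-1])
a=cv2.imread("pics/side8.png")[150:240,310:420]
cv2.imwrite("pics/c8.png",cv2.resize(np.clip(a*2.2,0,255).astype(np.uint8),None,fx=7,fy=6.6,interpolation=cv2.INTER_CUBIC))
E
```

```text
t33.33 yaw 13.30 Mz [0.48  0.43  0.428 0.404] mean 0.436 tau6 [0.65 0.51 0.45 0.44] F [-0.  -1.7  5.3] w 0.103
```

View pics/c8.png

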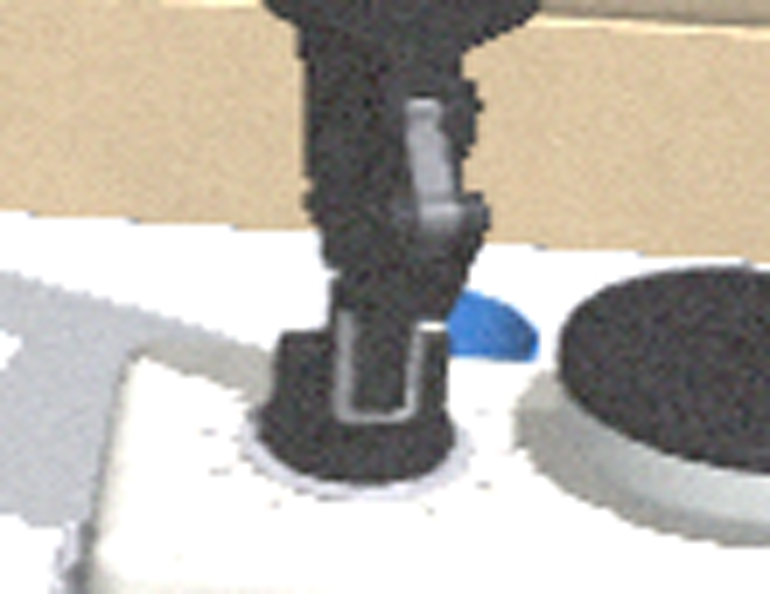

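Torque has climbed to 0.44–0.45 N m and the bar is not moving any further, so this is the stop; the clicks here peak at about 0.3. Now I'll turn back anticlockwise, feeling each click.

carry_out --steps '[0,0,0,0,0,-0.5,-1,0,0,0,0,0,-0.5,-1,0,0,0,0,0,-0.3,-1,0,0,0,0,0,0,-1,0,0,0,0,0,0,-1]'

```text
time_s: 33.8
eef_pos: [553.1, -43.0, 108.0]
ee_rot: [0.001, 0.985, 0.172, 0.001]
force: [-1.0, -2.3, 5.8]
grip_width: 0.104
```

```bash
python3 av.py
```

```text
t33.95 yaw 19.81 Mz [0.366 0.297 0.339 0.377] mean 0.345 tau6 [0.28 0.32 0.33 0.33] F [-0.7 -2.4  5.6] w 0.103
```

carry_out --steps '[0,0,0,0,0,-0.4,-1,0,0,0,0,0,0,-1,0,0,0,0,0,0,-1]'

```text
time_s: 34.2
eef_pos: [553.1, -42.9, 108.0]
ee_rot: [0.001, 0.982, 0.189, 0.001]
force: [-0.6, -1.9, 4.7]
grip_width: 0.103
```

```bash
python3 av.py
```

```text
t34.35 yaw 21.77 Mz [0.093 0.083 0.176 0.117] mean 0.117 tau6 [0.03 0.08 0.09 0.09] F [-0.8 -2.   5. ] w 0.101
```

carry_out --steps '[0,0,0,0,0,-0.4,-1,0,0,0,0,0,0,-1,0,0,0,0,0,0,-1]'

```text
time_s: 34.6
eef_pos: [553.0, -42.8, 108.0]
ee_rot: [0.001, 0.979, 0.206, 0.001]
force: [-0.8, -1.9, 5.3]
grip_width: 0.103
```

```bash
python3 av.py
```

```text
t34.75 yaw 23.75 Mz [-0.03  -0.062 -0.093 -0.054] mean -0.060 tau6 [-0.15 -0.1  -0.09 -0.09] F [-0.9 -1.3  5.2] w 0.103
```

carry_out --steps '[0,0,0,0,0,-0.4,-1,0,0,0,0,0,0,-1,0,0,0,0,0,0,-1]'

```text
time_s: 35.0
eef_pos: [553.1, -42.8, 108.0]
ee_rot: [0.001, 0.975, 0.223, 0.001]
force: [-0.7, -2.1, 5.6]
grip_width: 0.103
```

```bash
python3 av.py
```

```text
t35.15 yaw 25.75 Mz [-0.047 -0.032 -0.082 -0.118] mean -0.069 tau6 [-0.11 -0.06 -0.06 -0.05] F [-0.6 -1.4  5.7] w 0.103
```

carry_out --steps '[0,0,0,0,0,-0.5,-1,0,0,0,0,0,0,-1,0,0,0,0,0,0,-1]'

```text
time_s: 35.4
eef_pos: [553.0, -42.7, 108.0]
ee_rot: [0.001, 0.97, 0.244, 0.001]
force: [-0.5, -1.4, 6.0]
grip_width: 0.102
```

```bash
python3 av.py
```

```text
t35.55 yaw 28.25 Mz [ 0.003 -0.002 -0.11  -0.089] mean -0.050 tau6 [-0.1  -0.05 -0.04 -0.03] F [-0.9 -1.2  5.9] w 0.103
```

carry_out --steps '[0,0,0,0,0,-0.5,-1,0,0,0,0,0,0,-1,0,0,0,0,0,0,-1]'

```text
time_s: 35.8
eef_pos: [553.0, -42.7, 108.0]
ee_rot: [0.001, 0.964, 0.265, 0.001]
force: [-1.2, -0.6, 5.9]
grip_width: 0.104
```

```bash
python3 av.py
```

```text
t35.95 yaw 30.77 Mz [0.074 0.015 0.064 0.057] mean 0.053 tau6 [-0.02  0.03  0.05  0.05] F [-1.1 -0.6  5.9] w 0.105
```

carry_out --steps '[0,0,0,0,0,-0.5,-1,0,0,0,0,0,0,-1,0,0,0,0,0,0,-1]'

```text
time_s: 36.2
eef_pos: [553.0, -42.8, 108.0]
ee_rot: [0.001, 0.958, 0.287, 0.001]
force: [-1.7, -1.0, 6.2]
grip_width: 0.104
```

```bash
python3 av.py
```

```text
t36.35 yaw 33.30 Mz [0.22  0.259 0.228 0.225] mean 0.233 tau6 [0.16 0.22 0.23 0.23] F [-1.4 -1.1  6. ] w 0.102
```

carry_out --steps '[0,0,0,0,0,-0.5,-1,0,0,0,0,0,0,-1,0,0,0,0,0,0,-1]'

```text
time_s: 36.6
eef_pos: [553.0, -42.8, 108.0]
ee_rot: [0.001, 0.952, 0.307, 0.001]
force: [-1.1, -0.7, 6.6]
grip_width: 0.101
```

```bash
python3 av.py
```

```text
t36.75 yaw 35.81 Mz [0.264 0.294 0.328 0.268] mean 0.289 tau6 [0.24 0.3  0.31 0.31] F [-1.6 -1.   6. ] w 0.101
```

carry_out --steps '[0,0,0,0,0,-0.5,-1,0,0,0,0,0,0,-1,0,0,0,0,0,0,-1]'

```text
time_s: 37.0
eef_pos: [552.9, -42.6, 108.0]
ee_rot: [0.001, 0.945, 0.328, 0.001]
force: [-1.1, -0.0, 6.4]
grip_width: 0.103
```

```bash
python3 av.py
```

```text
t37.15 yaw 38.27 Mz [0.039 0.073 0.102 0.056] mean 0.068 tau6 [-0.01  0.05  0.06  0.07] F [-1.3 -0.1  5.9] w 0.103
```

carry_out --steps '[0,0,0,0,0,-0.5,-1,0,0,0,0,0,0,-1,0,0,0,0,0,0,-1]'

```text
time_s: 37.4
eef_pos: [552.9, -42.5, 108.0]
ee_rot: [0.001, 0.937, 0.348, 0.001]
force: [-1.9, 0.3, 7.0]
grip_width: 0.102
```

```bash
python3 av.py
```

```text
t37.55 yaw 40.76 Mz [ 0.041  0.014  0.021 -0.046] mean 0.008 tau6 [-0.09 -0.03 -0.02 -0.02] F [-1.3  0.7  6.1] w 0.102
```

carry_out --steps '[0,0,0,0,0,-0.5,-1,0,0,0,0,0,0,-1,0,0,0,0,0,0,-1]'

```text
time_s: 37.8
eef_pos: [552.8, -42.4, 108.0]
ee_rot: [0.0, 0.93, 0.369, 0.001]
force: [-2.1, -0.0, 5.8]
grip_width: 0.101
```

```bash
python3 av.py
```

```text
t37.95 yaw 43.26 Mz [-0.026 -0.065 -0.043  0.031] mean -0.026 tau6 [-0.11 -0.06 -0.05 -0.05] F [-2.1  0.3  6.4] w 0.103
```

carry_out --steps '[0,0,0,0,0,-0.5,-1,0,0,0,0,0,0,-1,0,0,0,0,0,0,-1]'

```text
time_s: 38.2
eef_pos: [552.8, -42.5, 108.0]
ee_rot: [0.001, 0.921, 0.389, 0.001]
force: [-2.2, 1.1, 6.7]
grip_width: 0.102
```

```bash
python3 av.py
```

```text
t38.35 yaw 45.78 Mz [0.079 0.102 0.084 0.064] mean 0.082 tau6 [0.02 0.07 0.08 0.09] F [-1.9  0.9  6.7] w 0.102
```

carry_out --steps '[0,0,0,0,0,-0.5,-1,0,0,0,0,0,0,-1,0,0,0,0,0,0,-1]'

```text
time_s: 38.6
eef_pos: [552.8, -42.4, 108.0]
ee_rot: [0.001, 0.913, 0.409, 0.001]
force: [-2.9, 1.2, 6.9]
grip_width: 0.104
```

```bash
python3 av.py
```

```text
t38.75 yaw 48.27 Mz [0.101 0.102 0.16  0.076] mean 0.110 tau6 [-0.    0.05  0.06  0.07] F [-2.3  0.9  6.8] w 0.101
```

carry_out --steps '[0,0,0,0,0,-0.5,-1,0,0,0,0,0,0,-1,0,0,0,0,0,0,-1]'

```text
time_s: 39.0
eef_pos: [552.8, -42.5, 108.0]
ee_rot: [0.001, 0.903, 0.429, 0.0]
force: [-2.9, -0.3, 7.5]
grip_width: 0.103
```

```bash
python3 av.py
```

```text
t39.15 yaw 50.81 Mz [0.336 0.311 0.377 0.401] mean 0.356 tau6 [0.25 0.31 0.32 0.32] F [-2.3  0.2  6.9] w 0.101
```

carry_out --steps '[0,0,0,0,0,-0.5,-1,0,0,0,0,0,0,-1,0,0,0,0,0,0,-1]'

```text
time_s: 39.4
eef_pos: [552.7, -42.4, 108.0]
ee_rot: [0.001, 0.894, 0.449, 0.0]
force: [-3.0, 0.8, 6.7]
grip_width: 0.104
```

```bash
python3 av.py
```

```text
t39.55 yaw 53.29 Mz [0.197 0.185 0.115 0.19 ] mean 0.172 tau6 [0.08 0.14 0.16 0.16] F [-2.6  0.5  7.2] w 0.102
```

carry_out --steps '[0,0,0,0,0,-0.3,-1,0,0,0,0,0,0,-1,0,0,0,0,0,0,-1]'

```text
time_s: 39.8
eef_pos: [552.7, -42.3, 108.0]
ee_rot: [0.0, 0.888, 0.46, 0.0]
force: [-2.6, -0.0, 7.8]
grip_width: 0.101
```

```bash
python3 av.py
```

```text
t39.95 yaw 54.77 Mz [0.042 0.053 0.036 0.128] mean 0.065 tau6 [0.01 0.05 0.06 0.06] F [-2.3  0.8  7.6] w 0.1
```

Two clicks back by feel. I'll let go and look, to check the knob really rests here.

carry_out --steps '[0,0,0,0,0,0,-0.3,0,0,0,0,0,0,-0.3,0,0,-0.5,0,0,0,-0.3,0,0,-2,0,0,0,-0.3,0,0,-2,0,0,0,-0.3,0,0,-0.5,0,0,0,-0.3]'

```text
time_s: 40.45
eef_pos: [553.6, -42.7, 159.9]
ee_rot: [0.002, 0.888, 0.46, 0.002]
force: [0.3, 0.2, -0.3]
grip_width: 0.353
```

```bash
python3 - <<'E'
from h import *
cv2.imwrite("pics/side9.png",cams.capture('side')[:,:,::-1])
im=cv2.imread("pics/side9.png")
a=im[190:230,340:384]
cv2.imwrite("pics/c9.png",cv2.resize(np.clip(a*2.5,0,255).astype(np.uint8),None,fx=16,fy=14,interpolation=cv2.INTER_NEAREST))
for th in(35,40,45,50,55,60,65,70):
    t=np.radians(th);b=np.array([np.cos(t),np.sin(t),0]);c=np.array([551,-42,132.5]);m=np.array([-np.sin(t),np.cos(t),0])
    A,B=proj('side',c+24*b),proj('side',c-24*b);M1,M2=proj('side',c+23*b),proj('side',c+8*b)
    print(th,'slope',((A-B)[1]/(A-B)[0]).round(3),'corners',[(proj('side',c+s*24*b+r*5.5*m)+[.8,1.55]).round(1).tolist() for s,r in((-1,-1),(-1,1),(1,1),(1,-1))])
E
python3 st.py; python3 fit.py pics/side9.png
```

```text
35 slope -0.267 corners [[352.3, 203.9], [349.2, 201.3], [370.4, 195.6], [373.6, 198.2]]
40 slope -0.332 corners [[353.1, 204.3], [349.6, 201.8], [369.5, 195.2], [373.2, 197.6]]
45 slope -0.406 corners [[354.1, 204.7], [350.1, 202.3], [368.6, 194.9], [372.6, 197.1]]
50 slope -0.494 corners [[355.0, 205.1], [350.7, 202.9], [367.7, 194.5], [372.0, 196.6]]
55 slope -0.601 corners [[356.1, 205.4], [351.4, 203.3], [366.7, 194.3], [371.3, 196.2]]
60 slope -0.736 corners [[357.1, 205.7], [352.1, 203.8], [365.6, 194.0], [370.5, 195.7]]
65 slope -0.915 corners [[358.3, 205.9], [353.0, 204.3], [364.6, 193.8], [369.7, 195.3]]
70 slope -1.169 corners [[359.4, 206.1], [353.9, 204.7], [363.5, 193.6], [368.8, 194.9]]
t40.50 pos [553.5 -42.7 159.4] yaw 54.76 tz [ 0.0045 -0.0013 -1.    ] F [-0.15 -0.25  1.99] M [-0.023  0.013 -0.004] tau6 0.000 w0.351
pics/side9.png [(np.float64(194.1123196448391), array([ 0.84,  1.63, 57.21])), (np.float64(194.15516093229743), array([ 0.87,  1.61, 57.39])), (np.float64(194.59297077321497), array([ 0.88,  1.64, 57.42]))]
[(np.float64(42.0), np.float64(218.3)), (np.float64(47.0), np.float64(208.8)), (np.float64(52.0), np.float64(199.4)), (np.float64(57.0), np.float64(195.4)), (np.float64(62.0), np.float64(200.0)), (np.float64(67.0), np.float64(212.3)), (np.float64(72.0), np.float64(228.0))]
```

View pics/c9.png

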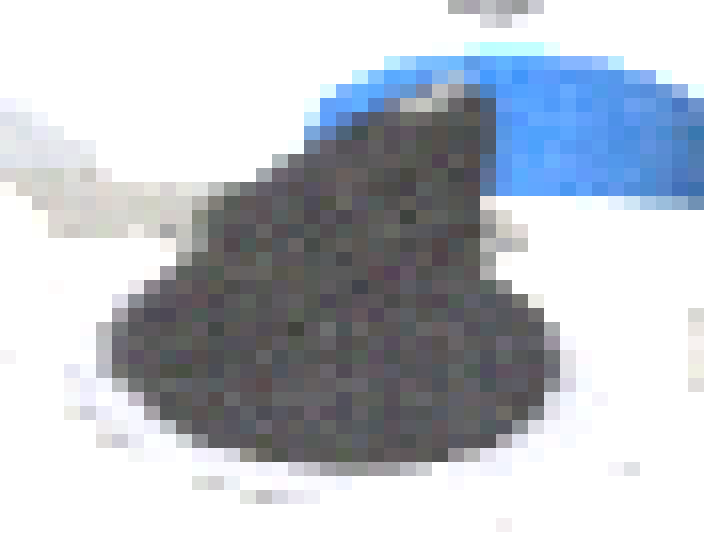

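The picture shows the bar at about 55±3° (edge slope 54°, fit 57°), so it rests exactly in the detent felt. With zero at about 20° and 15–24° per click, this can only be click 2. The start orientation, 32° further on, can only be click 4. I'll regrasp in line and continue.

carry_out --steps '[0,0,1.4,0,0,0,-0.3,0,0,1.5,0,0,0,-0.3,0,0,1.5,0,0,0,-0.3,0,0,0.7,0,0,0,-0.3,0,0,0,0,0,0,-0.3,0,0,0,0,0,0,-0.3,0,0,0,0,0,0,-1,0,0,0,0,0,0,-1,0,0,0,0,0,0,-1,0,0,0,0,0,0,-1]' --grip_force 120

```text
time_s: 41.33
eef_pos: [552.6, -42.4, 106.8]
ee_rot: [0.0, 0.888, 0.46, 0.0]
force: [-2.3, 1.0, 5.7]
grip_width: 0.104
```

```bash
python3 st.py;python3 av.py
```

```text
t41.33 pos [552.6 -42.4 106.8] yaw 54.77 tz [ 1.1e-03 -2.0e-04 -1.0e+00] F [-2.29  0.96  5.67] M [0.194 0.421 0.001] tau6 0.027 w0.104
t41.48 yaw 54.77 Mz [ 0.001 -0.004  0.012  0.053] mean 0.016 tau6 [0.03 0.03 0.03 0.03] F [-2.6  1.2  6. ] w 0.103
```

Gripped, with torque near 0. Now click 3.

carry_out --steps '[0,0,0,0,0,-0.4,-1,0,0,0,0,0,0,-1,0,0,0,0,0,0,-1]'

```text
time_s: 41.73
eef_pos: [552.6, -42.3, 106.8]
ee_rot: [0.0, 0.88, 0.475, 0.0]
force: [-3.0, 1.6, 6.6]
grip_width: 0.104
```

```bash
python3 av.py
```

```text
t41.88 yaw 56.75 Mz [-0.088 -0.157 -0.095 -0.129] mean -0.117 tau6 [-0.2  -0.15 -0.14 -0.14] F [-2.8  1.7  6.3] w 0.103
```

carry_out --steps '[0,0,0,0,0,-0.4,-1,0,0,0,0,0,0,-1,0,0,0,0,0,0,-1]'

```text
time_s: 42.13
eef_pos: [552.5, -42.2, 106.8]
ee_rot: [0.0, 0.871, 0.491, 0.0]
force: [-3.0, 1.4, 6.0]
grip_width: 0.102
```

```bash
python3 av.py
```

```text
t42.28 yaw 58.76 Mz [-0.117 -0.154 -0.092 -0.115] mean -0.120 tau6 [-0.11 -0.08 -0.07 -0.07] F [-2.9  1.6  6.6] w 0.103
```

carry_out --steps '[0,0,0,0,0,-0.4,-1,0,0,0,0,0,0,-1,0,0,0,0,0,0,-1]'

```text
time_s: 42.53
eef_pos: [552.5, -42.3, 106.8]
ee_rot: [0.0, 0.863, 0.506, 0.0]
force: [-3.0, 1.4, 6.6]
grip_width: 0.101
```

```bash
python3 av.py
```

```text
t42.68 yaw 60.78 Mz [0.117 0.077 0.12  0.112] mean 0.106 tau6 [-0.    0.05  0.05  0.06] F [-3.   1.8  6.1] w 0.102
```

carry_out --steps '[0,0,0,0,0,-0.4,-1,0,0,0,0,0,0,-1,0,0,0,0,0,0,-1]'

```text
time_s: 42.93
eef_pos: [552.5, -42.3, 106.8]
ee_rot: [0.0, 0.854, 0.521, 0.0]
force: [-2.9, 0.7, 6.3]
grip_width: 0.107
```

```bash
python3 av.py
```

```text
t43.08 yaw 62.79 Mz [0.128 0.099 0.095 0.098] mean 0.105 tau6 [0.05 0.1  0.11 0.11] F [-3.3  1.3  6.3] w 0.105
```

carry_out --steps '[0,0,0,0,0,-0.4,-1,0,0,0,0,0,0,-1,0,0,0,0,0,0,-1]'

```text
time_s: 43.33
eef_pos: [552.5, -42.3, 106.8]
ee_rot: [0.0, 0.844, 0.536, 0.0]
force: [-3.4, 1.8, 6.4]
grip_width: 0.102
```

```bash
python3 av.py
```

```text
t43.48 yaw 64.79 Mz [0.06  0.076 0.157 0.177] mean 0.117 tau6 [0.07 0.12 0.13 0.13] F [-3.6  2.   6.3] w 0.103
```

carry_out --steps '[0,0,0,0,0,-0.4,-1,0,0,0,0,0,0,-1,0,0,0,0,0,0,-1]'

```text
time_s: 43.73
eef_pos: [552.5, -42.3, 106.9]
ee_rot: [0.0, 0.835, 0.551, 0.0]
force: [-3.5, 2.0, 6.7]
grip_width: 0.102
```

```bash
python3 av.py
```

```text
t43.88 yaw 66.81 Mz [0.269 0.283 0.257 0.278] mean 0.272 tau6 [0.21 0.25 0.26 0.26] F [-3.8  1.9  6.8] w 0.103
```

carry_out --steps '[0,0,0,0,0,-0.4,-1,0,0,0,0,0,0,-1,0,0,0,0,0,0,-1]'

```text
time_s: 44.13
eef_pos: [552.4, -42.3, 106.8]
ee_rot: [0.0, 0.825, 0.565, 0.0]
force: [-4.1, 1.9, 7.5]
grip_width: 0.103
```

```bash
python3 av.py
```

```text
t44.28 yaw 68.81 Mz [0.252 0.213 0.254 0.193] mean 0.228 tau6 [0.17 0.22 0.23 0.23] F [-4.3  1.8  7.2] w 0.101
```

carry_out --steps '[0,0,0,0,0,-0.4,-1,0,0,0,0,0,0,-1,0,0,0,0,0,0,-1]'

```text
time_s: 44.53
eef_pos: [552.3, -42.2, 106.8]
ee_rot: [-0.0, 0.815, 0.579, 0.0]
force: [-3.0, 1.1, 7.1]
grip_width: 0.104
```

```bash
python3 av.py
```

```text
t44.68 yaw 70.78 Mz [ 0.02   0.021 -0.015  0.079] mean 0.026 tau6 [-0.04  0.01  0.02  0.03] F [-3.9  2.2  7.4] w 0.104
```

carry_out --steps '[0,0,0,0,0,-0.4,-1,0,0,0,0,0,0,-1,0,0,0,0,0,0,-1]'

```text
time_s: 44.93
eef_pos: [552.3, -42.1, 106.8]
ee_rot: [-0.0, 0.805, 0.593, 0.0]
force: [-4.1, 2.4, 7.3]
grip_width: 0.103
```

```bash
python3 av.py
```

```text
t45.08 yaw 72.75 Mz [-0.204 -0.129 -0.13  -0.11 ] mean -0.143 tau6 [-0.23 -0.18 -0.17 -0.16] F [-4.4  2.4  7.7] w 0.104
```

Click 3 rests at about 71°, with zero torque there and resistance beyond. Now click 4.

carry_out --steps '[0,0,0,0,0,-0.4,-1,0,0,0,0,0,0,-1,0,0,0,0,0,0,-1]'

```text
time_s: 45.33
eef_pos: [552.3, -42.1, 106.8]
ee_rot: [-0.0, 0.795, 0.607, 0.0]
force: [-4.3, 1.8, 7.1]
grip_width: 0.104
```

```bash
python3 av.py
```

```text
t45.48 yaw 74.77 Mz [-0.079  0.009 -0.021 -0.024] mean -0.029 tau6 [-0.11 -0.06 -0.05 -0.04] F [-4.5  2.1  6.8] w 0.104
```

carry_out --steps '[0,0,0,0,0,-0.4,-1,0,0,0,0,0,0,-1,0,0,0,0,0,0,-1]'

```text
time_s: 45.73
eef_pos: [552.2, -42.1, 106.8]
ee_rot: [-0.0, 0.784, 0.621, 0.0]
force: [-4.2, 2.8, 7.6]
grip_width: 0.102
```

```bash
python3 av.py
```

```text
t45.88 yaw 76.78 Mz [0.057 0.054 0.11  0.071] mean 0.073 tau6 [-0.01  0.04  0.04  0.05] F [-4.7  2.5  7.5] w 0.104
```

carry_out --steps '[0,0,0,0,0,-0.4,-1,0,0,0,0,0,0,-1,0,0,0,0,0,0,-1]'

```text
time_s: 46.13
eef_pos: [552.2, -42.1, 106.8]
ee_rot: [-0.0, 0.773, 0.635, 0.0]
force: [-5.5, 2.7, 8.2]
grip_width: 0.1
```

```bash
python3 av.py
```

```text
t46.28 yaw 78.79 Mz [0.086 0.113 0.075 0.072] mean 0.087 tau6 [0.03 0.08 0.09 0.09] F [-5.6  2.4  7.6] w 0.1
```

carry_out --steps '[0,0,0,0,0,-0.4,-1,0,0,0,0,0,0,-1,0,0,0,0,0,0,-1]'

```text
time_s: 46.53
eef_pos: [552.1, -42.1, 106.8]
ee_rot: [-0.0, 0.762, 0.648, -0.0]
force: [-6.0, 2.8, 9.5]
grip_width: 0.103
```

```bash
python3 av.py
```

```text
t46.68 yaw 80.78 Mz [0.011 0.092 0.11  0.085] mean 0.074 tau6 [0.01 0.05 0.06 0.07] F [-5.9  2.5  8.7] w 0.102
```

carry_out --steps '[0,0,0,0,0,-0.4,-1,0,0,0,0,0,0,-1,0,0,0,0,0,0,-1]'

```text
time_s: 46.93
eef_pos: [552.1, -42.2, 106.8]
ee_rot: [-0.0, 0.75, 0.661, -0.0]
force: [-5.8, 2.4, 8.4]
grip_width: 0.102
```

```bash
python3 av.py
```

```text
t47.08 yaw 82.81 Mz [0.264 0.241 0.172 0.234] mean 0.228 tau6 [0.16 0.21 0.22 0.22] F [-5.5  2.1  8. ] w 0.103
```

carry_out --steps '[0,0,0,0,0,-0.4,-1,0,0,0,0,0,0,-1,0,0,0,0,0,0,-1]'

```text
time_s: 47.33
eef_pos: [552.1, -42.2, 106.8]
ee_rot: [-0.0, 0.738, 0.674, -0.0]
force: [-6.1, 2.1, 8.0]
grip_width: 0.1
```

```bash
python3 av.py
```

```text
t47.48 yaw 84.82 Mz [0.324 0.36  0.286 0.321] mean 0.323 tau6 [0.22 0.27 0.28 0.28] F [-6.2  2.   8.3] w 0.103
```

carry_out --steps '[0,0,0,0,0,-0.4,-1,0,0,0,0,0,0,-1,0,0,0,0,0,0,-1]'

```text
time_s: 47.73
eef_pos: [552.0, -42.1, 106.8]
ee_rot: [-0.0, 0.727, 0.687, -0.0]
force: [-7.0, 2.7, 8.1]
grip_width: 0.098
```

```bash
python3 av.py
```

```text
t47.88 yaw 86.79 Mz [0.085 0.083 0.123 0.071] mean 0.091 tau6 [-0.    0.05  0.06  0.06] F [-6.6  2.1  8.4] w 0.103
```

Torque is nearly zero at 86.8°, so this is the fourth detent. I'll release, lift clear, and look from both cameras.

carry_out --steps '[0,0,0,0,0,-0.1,-1,0,0,0,0,0,0,-1,0,0,0,0,0,0,-0.3,0,0,0,0,0,0,-0.3,0,0,0,0,0,0,-0.3,0,0,-1,0,0,0,-0.3,0,0,-2,0,0,0,-0.3,0,0,-2.5,0,0,0,-0.3,0,0,-2.5,0,0,0,-0.3,0,0,-2,0,0,0,-0.3]'

```text
time_s: 48.72
eef_pos: [552.8, -42.6, 208.6]
ee_rot: [0.001, 0.724, 0.69, 0.001]
force: [-0.1, 1.0, -0.5]
grip_width: 0.35
```

carry_out --steps '[-2.5,-1,0,0,0,0,0,-2.5,-1,0,0,0,0,0,-2.5,-1,0,0,0,0,0,-2.5,-1,0,0,0,0,0,-2.5,-1,0,0,0,0,0,-2.5,-1,0,0,0,0,0,-2.5,-1,0,0,0,0,0,-2.5,-1,0,0,0,0,0,-2.5,-1,0,0,0,0,0,-2.5,-1,0,0,0,0,0,-2.5,-1,0,0,0,0,0,0,0,0,0,0,0,0]'

```text
time_s: 49.72
eef_pos: [427.8, -315.5, 206.5]
ee_rot: [0.001, 0.725, 0.689, -0.001]
force: [-0.2, -0.6, 0.4]
grip_width: 0.5
```

```bash
python3 st.py; python3 - <<'E'
from h import *
for n in("side","top"):
    cv2.imwrite(f"pics/{n}10.png",cams.capture(n)[:,:,::-1])
A=[];
for k in("0","10"):
    a=cv2.imread(f"pics/top{k}.png")[155:200,310:360];b=cv2.imread(f"pics/side{k}.png")[185:230,335:385]
    A.append(np.hstack([a,b]))
cv2.imwrite("pics/c10.png",cv2.resize(np.clip(np.vstack(A)*2.,0,255).astype(np.uint8),None,fx=6.5,fy=6.5,interpolation=cv2.INTER_NEAREST))
E
python3 fit.py pics/side10.png
```

```text
t49.72 pos [ 427.8 -315.5  206.5] yaw 87.04 tz [ 3.0e-04 -1.9e-03 -1.0e+00] F [-0.18 -0.61  0.43] M [-0.003 -0.045  0.006] tau6 -0.597 w0.500
pics/side10.png [(np.float64(139.4563817980022), array([ 1.05,  1.64, 88.57])), (np.float64(139.49515353311136), array([ 1.02,  1.64, 88.46])), (np.float64(139.6048094709582), array([ 1.01,  1.63, 88.83]))]
[(np.float64(74.0), np.float64(172.7)), (np.float64(79.0), np.float64(158.3)), (np.float64(84.0), np.float64(148.0)), (np.float64(89.0), np.float64(140.2)), (np.float64(94.0), np.float64(151.3)), (np.float64(99.0), np.float64(168.4)), (np.float64(104.0), np.float64(183.1))]
```

View pics/c10.png

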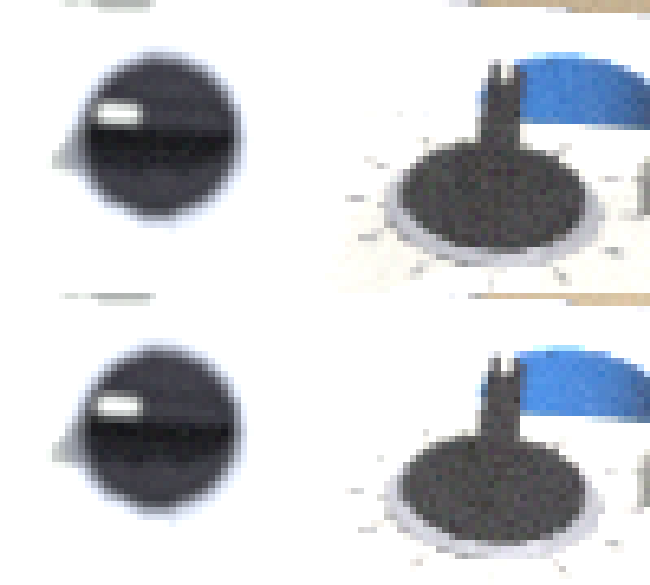

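View pics/top10.png

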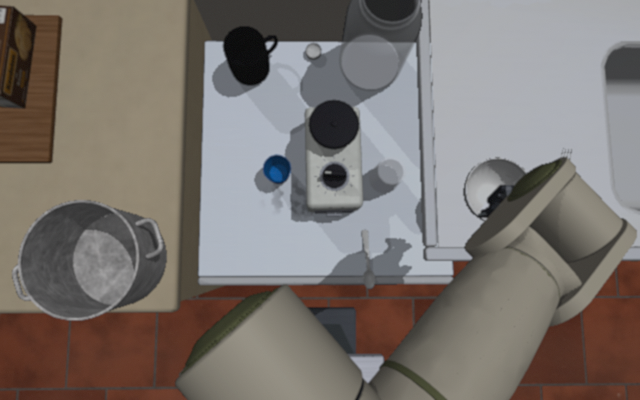

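The knob shows the mark in the same detent as at the start. That fits the count: the start was four clicks from the stop. From start 87° to 55° is two clicks, and from 55° to the zero at 20–23° is two more; the 15–24° click limits allow no other count. A last check that the neighbours haven't moved, then I hand in.

```bash
python3 - <<'E'
from h import *
import cv2
a=cv2.imread("pics/side0.png").astype(int);b=cv2.imread("pics/side10.png").astype(int)
for nm,(x,y,w,h) in dict(glass=(343,240,45,60),spoon=(222,260,80,22),cup=(362,190,28,14)).items():
    print('side',nm,np.abs(a-b)[y:y+h,x:x+w].max(2).mean().round(1))
a=cv2.imread("pics/top0.png").astype(int);b=cv2.imread("pics/top10.png").astype(int)
for nm,(x,y,w,h) in dict(cup=(262,153,30,32),glass=(375,158,30,30),grinder=(305,98,58,115)).items():
    print('top',nm,np.abs(a-b)[y:y+h,x:x+w].max(2).mean().round(1))
s=readout.sense();print(s['force'],np.abs(s['dq']).max())
from rig import finish_job
print(finish_job())
E
```

```text
side glass 12.0
side spoon 26.2
side cup 11.7
top cup 1.9
top glass 1.6
top grinder 1.7
[ 0.27012229 -0.05319691  0.23717513] 0.03332272678578795
the job is handed in; nothing more can be done
None
```

View pics/side10.png

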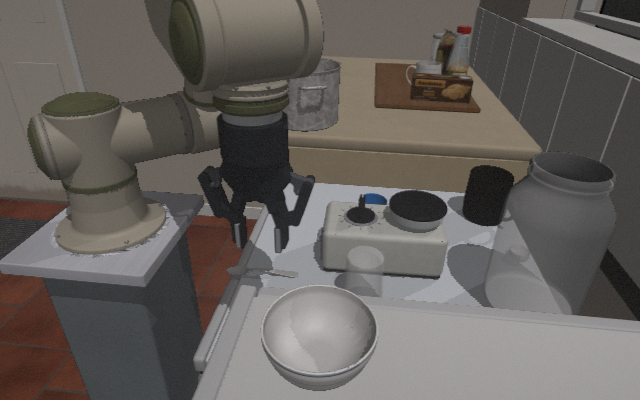

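I turned the knob clockwise to its zero stop, turned it back four clicks, let go and handed the job in at about 50 s of the 72 s allowed.

**Stop:** Against the stop the torque climbed to about 0.45 N m, well under the 1.2 N m limit, with the bar at about 20°.

**Count back:** Going anticlockwise I felt rests at about 39°, 55°, 71° and 87°. The knob was released in the fourth of these. The final pictures show it at about 88°, the same detent it started in, so the start was four clicks from zero. A look after two clicks (bar at 54–57°) fits this, since 15–24° per click allows no other count on either side.

**Surroundings:**
- **Cup and glass:** in the top view they match the first pictures.
- **Spoon:** I judged it unmoved by eye only, from the last side picture. The side view's pixel differences were larger (12–26), which I put down to the arm and its shadow being in view.
- **Robot:** it hangs clear, with about 0.3 N on the tool.

**Disagreements:**
- **Bar angle:** after I first let go near the stop, the outline fit gave 33°, while the bar's edge slope gave 20°. I trusted the slope because the torque pattern repeated at the same hand angles.
- **Extra release:** before I settled that, I suspected slipping and regripped the bar 13° off its line. That twisted the knob back part of a click, so I turned it to the stop again before counting.
- **Torque:** the readings jittered by about 0.05–0.1 N m, and resistance going back felt weaker than the click torque given.

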